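# Unpack the spice carrier

### The arm

A 6-joint arm with a two-finger parallel gripper is mounted at the origin on the work surface. World frame = base frame: x ahead of the robot, y to its left, z up, the work surface at z = 0. Lengths are in m, angles in rad, forces in N, time in s.
With the tool pointing down it reaches from about 0.35 to 0.85 m from the base axis. Payload 8.1 kg.
Tool frame: the origin (TCP) lies between the finger pads; the fingertips stand 8 mm ahead of it and the grasp point (between the pads) lies 11 mm behind it (robot.tip_reach is the y of the fingertips in the tool frame, in m); y points along the fingers, z is the direction in which the jaws open and shut, and the axes are right-handed (so a half turn about y gives the same grasp; the last joint's range is limited). The gripper opens to 93 mm and grips with 3 to 60 N. Pads are 15 mm wide; open, the fingers measure 128 mm over their backs; the gripper's body (75 mm by 188 mm) begins 65 mm behind the grasp point.
Start: joints at [1.143, 0.13, 1.488, -0, 1.523, -0.085], TCP at [0.202, 0.565, 0.227] pointing down, gripper open.
Joint ranges: [-2.96, 2.96], [-0.89, 2.26], [0.02, 2.5], [-1.34, 4.48], [0, 2.73], [-2.66, 2.66]. Speed limits (rad/s): [2.39, 2.39, 2.79, 3.14, 3.14, 3.14].

### API

Orientations are given as a rotation vector (axis times angle).
In Python, from plant import robot gives the robot as it stands.
- The arm moves only by the tool carry_out, never from a script. Its argument "increments" is a list of rows, each an object with "linear": the shift along the tool's x, y, z in m, a list of three; "yaw": the turn about the tool's y in rad. A call has 1 to 5 rows; each row is the pose to reach, as a shift and turn from the pose measured when the call began, along the tool's axes at that moment; what a row does not reach only later rows make up. A row lasts 1/8 s, in which the tool goes at most 62.5 mm and 10.7 degrees, less where a joint would pass 70% of its speed; a pose out of reach is approached as far as the arm can. A call with a gripper value outside its range is refused whole. "gripper" is the opening, from 0 (shut) to 1 (fully open), set as the call begins (left out, the last holds). The fingers move at their own pace and stop on an object; "newtons" is the grip in N (left out, the last holds). Time passes only in rows, so rows that repeat a pose let the fingers close. It gives the time, the measured TCP pose, the force and the opening at its end, in the units of the state.
- robot.read_state(): the state, without advancing time (a new reading comes with each control period).
- robot.read_camera(name): name is "scene" or "top" or "wrist"; returns the picture (384x512x3 uint8, blue, green, red); there is no depth.
- robot.camera_params(name): a dict with "fov_y" (degrees; the focal length in pixels is half the picture's height over the tangent of half this angle, whatever the lens; pixels are square), "cx", "cy" (the principal point, pixels), "R" (3x3) and "t" (3): a world point X has camera coordinates R X + t. Camera axes: x right, y down, z forward; pixel columns grow to the right and rows downward; lengths in m; the calibration is good to about 2 mm. A picture is of the moment at which its call begins: read the wrist's pose just before it. camera_params takes no time and is no camera call; for the wrist camera it gives the pose at the moment of the call.
- robot.close_job(): hands the job in, once; it reports no verdict.
The state is a dict: "t": time; "q": joint angles; "dq": joint speeds; "joint_torque": joint torques, N m; "tool_pos": TCP position; "orientation": TCP orientation; "force": force on the tool from outside, world axes, zero at the start; "wrist_torque": the same for the moment, N m; "opening": finger opening in m.
Only numpy, scipy, OpenCV 4.12 (cv2) and the standard library are available. Lean on these libraries where they do the work, as an engineer would, in place of code of your own. Each camera call takes 0.05 s, during which the arm holds its last target.

### The job

Unpack the spice carrier: first, before moving any tin, lift the wooden carrying bar straight up out of its two U brackets and lay it in both V cradles of the steel bar rest, its middle at the middle of the rest. Then take the stacks of tins apart and stand each tin upright on the coaster of its lid's colour, wholly within the coaster. Set the tins down gently without dropping or tipping them, leave the jar and the mug alone, and let go of everything.

Things in the scene. Friction and masses are not known exactly. Their poses are not given: they have to be found in the camera images.
- bar_center (a point): Centre of the loose carrying bar: a light-wood round dowel, 14 mm thick, 330 mm long, 60 g, along its own y axis. It starts across the top of the spice carrier, in two open-topped U brackets 145 mm either side of this point (slots 20 mm wide, 22 mm deep; bar axis 124 mm above the counter), 10 mm above the lids of the upper tins. Nothing stands under its middle.
- carrier: Fixed wooden spice carrier: a tray 330 mm long (own y) by 100 mm, 12 mm thick, with an end post (44 by 22 mm) 145 mm either side of its middle, 139 mm high, the U brackets at their tops. Two stacks of two tins stand on it about 60 mm either side of the middle. Origin: centre of its underside.
- rest_mid (a point): Bar rest: a fixed dark-steel base 220 by 60 mm, 6 mm thick, with a V cradle 95 mm either side of its middle along its own y axis; the Vs slope at 45 degrees, 59 mm wide at the mouth, tops 55 mm above the counter. This point is where the middle of the seated bar's axis comes to lie, 35 mm above the counter; the bar lies along y.
- tin_red_center (a point): Centre, half-way up, of the large round spice tin with the red lid: a closed cylinder of bare metal, 60 mm in diameter and 50 mm tall with its lid, about 200 g, z axis upward. It stands on the carrier's tray (12 mm above the counter), one small tin standing on its lid.
- tin_blue_center (a point): Centre, half-way up, of the large round spice tin with the blue lid: a closed cylinder of bare metal, 60 mm in diameter and 50 mm tall with its lid, about 200 g, z axis upward. It stands on the carrier's tray (12 mm above the counter), one small tin standing on its lid.
- tin_yellow_center (a point): Centre, half-way up, of the small round spice tin with the yellow lid: a closed cylinder of bare metal, 42 mm in diameter and 45 mm tall with its lid, about 100 g, z axis upward. It stands on the lid of one of the two large tins in the carrier, loose; which of the two varies.
- tin_green_center (a point): Centre, half-way up, of the small round spice tin with the green lid: a closed cylinder of bare metal, 42 mm in diameter and 45 mm tall with its lid, about 100 g, z axis upward. It stands on the lid of one of the two large tins in the carrier, loose; which of the two varies.
- coaster_red: The red round flat coaster, 84 mm in diameter, 4 mm thick, fixed on the counter; origin at the centre of its underside, on the counter. Place of the large tin with the red lid.
- coaster_blue: The blue round flat coaster, 84 mm in diameter, 4 mm thick, fixed on the counter; origin at the centre of its underside, on the counter. Place of the large tin with the blue lid.
- coaster_yellow: The yellow round flat coaster, 66 mm in diameter, 4 mm thick, fixed on the counter; origin at the centre of its underside, on the counter. Place of the small tin with the yellow lid.
- coaster_green: The green round flat coaster, 66 mm in diameter, 4 mm thick, fixed on the counter; origin at the centre of its underside, on the counter. Place of the small tin with the green lid.
- jar: Bystander: a closed storage jar with a black lid and a pale label, 70 mm in diameter and 120 mm tall; origin at the centre of its underside. To be left alone.
- mug: Bystander: a white mug, 80 mm across and 90 mm tall, handle at its own +y; origin at the centre of its underside. To be left alone.

How it is judged:
On the way:
1. the bar lies released in both cradles of its rest while all the tins still stand where they started (distance between bar_center and rest_mid below 0.03 m and z of bar_center in the frame of rest_mid below 0.01 m and angle between the y axis of bar_center and the y axis of rest_mid, either way round below 0.12 rad and linear speed of bar below 0.03 m/s and contact force between the fingers and bar below 1 N and distance of each of tin_red_center, tin_blue_center, tin_yellow_center, tin_green_center from where it was at the start of the episode below 0.03 m), for 0.2 s.
At the end, for the whole second after the job is handed in: The bar lies released in both cradles, its middle within 30 mm of the rest's and at most 10 mm high, aligned within 0.12 rad; each tin stands upright (0.1 rad) on the coaster of its colour, axis within 12 mm of its centre (no overhang); all at rest (distance between bar_center and rest_mid below 0.03 m and z of bar_center in the frame of rest_mid below 0.01 m and angle between the y axis of bar_center and the y axis of rest_mid, either way round below 0.12 rad and linear speed of bar below 0.03 m/s and contact force between the fingers and bar below 1 N and horizontal distance between tin_red_center and coaster_red below 0.012 m and z of tin_red_center in the frame of coaster_red between 0.025 and 0.033 m and angle between each of tin_red_center, tin_blue_center, tin_yellow_center, tin_green_center's own z axis and vertical below 0.1 rad and linear speed of each of tin_red, tin_blue, tin_yellow, tin_green below 0.02 m/s and horizontal distance between tin_blue_center and coaster_blue below 0.012 m and z of tin_blue_center in the frame of coaster_blue between 0.025 and 0.033 m and horizontal distance between tin_yellow_center and coaster_yellow below 0.012 m and z of tin_yellow_center in the frame of coaster_yellow between 0.0225 and 0.0305 m and horizontal distance between tin_green_center and coaster_green below 0.012 m and z of tin_green_center in the frame of coaster_green between 0.0225 and 0.0305 m); the robot touches nothing.
It fails at once if a tin is tipped by more than 40 degrees (angle between any of tin_red_center, tin_blue_center, tin_yellow_center, tin_green_center's own z axis and vertical above 0.7 rad).
It fails at once if a tin is dropped (falls freely by more than about 2 cm) ((linear speed of tin_red above 0.6 m/s and contact force between the fingers and tin_red below 0.1 N) or (linear speed of tin_blue above 0.6 m/s and contact force between the fingers and tin_blue below 0.1 N) or (linear speed of tin_yellow above 0.6 m/s and contact force between the fingers and tin_yellow below 0.1 N) or (linear speed of tin_green above 0.6 m/s and contact force between the fingers and tin_green below 0.1 N)).
It fails at once if the jar is pushed more than 3 cm or tipped (distance of jar from where it was at the start of the episode above 0.03 m or angle between jar's own z axis and vertical above 0.3 rad).
It fails at once if the mug is pushed more than 3 cm or tipped (distance of mug from where it was at the start of the episode above 0.03 m or angle between mug's own z axis and vertical above 0.3 rad).
It also fails if it takes over 144 s, if anything falls off the work surface, if the arm or the gripper's body presses on something with over 40 N, if the wrist force passes 120 N, or if a joint passes its speed limit or range.

## Working session

There is one attempt and no reset: what is moved stays moved. The work goes in short steps, Python scripts to look and compute and a tool call to move; the robot and the scene stay as the last step left them, time stands still between calls to the robot, and variables do not carry over. Pictures are saved under pics/ and viewed, and the job is handed in when it is done.

Besides the shell and the picture viewer there is one more tool, called after "Emit:" as name([rows], argument=value, ...), one row to a line, values as JSON. carry_out: Moves the arm, as the interface text tells. Its arguments: {"type":"object","properties":{"increments":{"type":"array","items":{"type":"object","properties":{"linear":{"type":"array","items":{"type":"number"}},"yaw":{"type":"number"}}}},"gripper":{"type":"number"},"newtons":{"type":"number"}},"required":["increments"]}

```bash
ls; mkdir -p pics
python3 - <<'E'
from plant import robot
import cv2, numpy as np
print(robot.read_state())
for n in ["scene","top","wrist"]:
    p=robot.camera_params(n); print(n,p)
    cv2.imwrite(f"pics/{n}0.png",robot.read_camera(n))
E
```

```text
pics
{'t': 0.0, 'q': array([ 1.14258938e+00,  1.31157818e-01,  1.48926738e+00, -2.98134986e-05,
        1.52297291e+00, -8.54114321e-02]), 'dq': array([ 8.78938311e-04,  6.10631894e-05,  1.01702394e-03, -2.40506645e-04,
        3.21393667e-04, -4.74979371e-04]), 'joint_torque': array([ 3.76711405e-04, -5.59821582e+01, -4.91773903e+01,  7.69880810e-02,
        3.48756323e-02, -1.68353745e-04]), 'tool_pos': array([0.20144225, 0.56459689, 0.22559595]), 'orientation': array([-1.55576448,  0.26939516, -0.26871719]), 'force': array([-0.79182091, -0.41340674, -0.81943852]), 'wrist_torque': array([ 0.01090723, -0.01572081, -0.04062796]), 'opening': 0.09262043426671937}
scene {'fov_y': 48.01875281435218, 'cx': 255.86075075031204, 'cy': 184.16599509250108, 'R': array([[ 0.4498021 ,  0.89304088,  0.01249212],
       [ 0.67640818, -0.33148941, -0.65771327],
       [-0.58322383,  0.30429058, -0.75316479]]), 't': array([-0.1968352 , -0.33642515,  1.38369205])}
top {'fov_y': 48.548767187710524, 'cx': 257.6356177937201, 'cy': 193.91304638621847, 'R': array([[-0.0110309 , -0.99983762,  0.01424959],
       [-0.98909409,  0.00881704, -0.14702086],
       [ 0.14687135, -0.01571596, -0.98903075]]), 't': array([-0.05976194,  0.55159194,  1.16684535])}
wrist {'fov_y': 69.66787712666707, 'cx': 254.73993119402607, 'cy': 188.93505967743755, 'R': array([[ 0.33601614,  0.94185482, -0.00162955],
       [ 0.91317066, -0.32535806,  0.24548214],
       [ 0.23067835, -0.08397402, -0.96939974]]), 't': array([-0.5993539 , -0.02893731,  0.39000121])}
```

View pics/scene0.png

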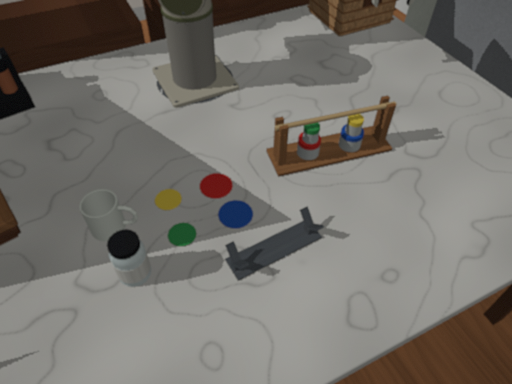

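View pics/top0.png

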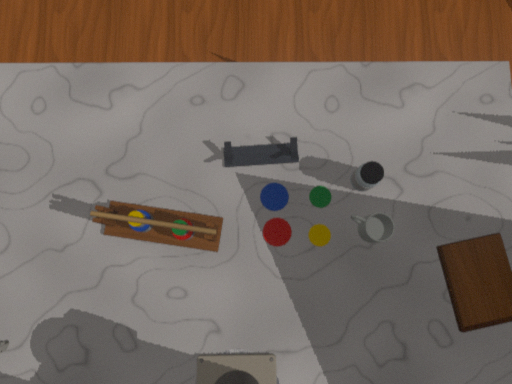

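View pics/wrist0.png

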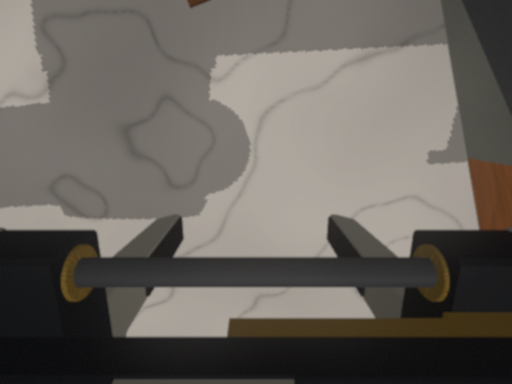

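```bash
cat > h.py <<'E'
from plant import robot
import cv2, numpy as np
from scipy.spatial.transform import Rotation as Ro
def f(p): return 192/np.tan(np.radians(p['fov_y'])/2)
def proj(p,X):
    c=np.asarray(X)@p['R'].T+p['t']; k=f(p)
    return np.stack([p['cx']+k*c[...,0]/c[...,2],p['cy']+k*c[...,1]/c[...,2]],-1)
def back(p,u,v,z):
    d=p['R'].T@np.array([(u-p['cx'])/f(p),(v-p['cy'])/f(p),1]); o=-p['R'].T@p['t']
    return o+d*(z-o[2])/d[2]
def masks(img):
    h=cv2.cvtColor(img,cv2.COLOR_BGR2HSV); H,S,V=h[...,0],h[...,1],h[...,2]
    g=(S>140)&(V>60)
    return dict(red=g&((H<6)|(H>172)),yellow=g&(H>20)&(H<32)&(V>120),green=g&(H>50)&(H<85),blue=g&(H>100)&(H<130))
def blobs(m,amin=30):
    n,l,s,c=cv2.connectedComponentsWithStats(m.astype(np.uint8))
    return sorted([(s[i,4],c[i],s[i,:4]) for i in range(1,n) if s[i,4]>=amin],key=lambda a:-a[0])
E
python3 - <<'E'
from h import *
s=robot.read_state(); print(Ro.from_rotvec(s['orientation']).as_matrix().round(3))
for n in ["top","scene"]:
    img=cv2.imread(f"pics/{n}0.png");p=robot.camera_params(n)
    for c,m in masks(img).items():
        for a,ce,b in blobs(m): print(n,c,a,ce.round(1),b,back(p,*ce,.004).round(4),back(p,*ce,.107).round(4))
    cv2.imwrite(f"pics/{n}_crop.png",cv2.resize(img[130:270,80:310] if n=="top" else img[80:290,210:410],None,fx=3,fy=3,interpolation=cv2.INTER_CUBIC))
E
```

```text
[[ 0.942 -0.001  0.336]
 [-0.336 -0.001  0.942]
 [-0.    -1.    -0.001]]
top red 617 [276.6 231.6] [263 218  28  28] [ 0.446  -0.1195  0.004 ] [ 0.4399 -0.1134  0.107 ]
top red 82 [183.3 235.8] [172 231  21   9] [0.4366 0.1493 0.004 ] [0.4313 0.133  0.107 ]
top yellow 69 [135.8 213.9] [129 211  14   7] [0.501  0.2875 0.004 ] [0.4904 0.2596 0.107 ]
top yellow 41 [134.1 223.3] [128 221  13   5] [0.474  0.2913 0.004 ] [0.4656 0.2631 0.107 ]
top green 317 [319.9 196.4] [310 187  21  20] [ 0.5476 -0.2481  0.004 ] [ 0.533  -0.2312  0.107 ]
top green 45 [178.5 231.3] [172 229  14   6] [0.4497 0.1634 0.004 ] [0.4433 0.1459 0.107 ]
top blue 570 [274.  196.3] [261 183  27  27] [ 0.5489 -0.1137  0.004 ] [ 0.5343 -0.1081  0.107 ]
top blue 53 [140.7 227.9] [131 225  18   6] [0.4606 0.272  0.004 ] [0.4533 0.2454 0.107 ]
scene red 603 [215.6 185.5] [200 174  32  24] [ 0.448  -0.1186  0.004 ] [ 0.5329 -0.1485  0.107 ]
scene red 145 [308.2 143.5] [298 133  23  17] [0.4192 0.1706 0.004 ] [0.5077 0.1043 0.107 ]
scene yellow 116 [355.3 119.7] [349 114  14  12] [0.3932 0.347  0.004 ] [0.4849 0.2585 0.107 ]
scene yellow 70 [171.8 203.4] [165 197  16  12] [ 0.4542 -0.2363  0.004 ] [ 0.5383 -0.2514  0.107 ]
scene yellow 30 [174.8 194.1] [170 191  11   8] [ 0.4297 -0.2199  0.004 ] [ 0.5169 -0.2371  0.107 ]
scene green 445 [181.6 234.1] [169 224  26  21] [ 0.5492 -0.2464  0.004 ] [ 0.6213 -0.2603  0.107 ]
scene green 112 [311.8 128.3] [305 124  14  10] [0.37   0.2128 0.004 ] [0.4647 0.1412 0.107 ]
scene blue 698 [235.1 213.9] [219 201  33  27] [ 0.5508 -0.1125  0.004 ] [ 0.6227 -0.1432  0.107 ]
scene blue 123 [350.8 135.7] [342 126  21  15] [0.4447 0.2951 0.004 ] [0.53   0.2131 0.107 ]
```

View pics/top_crop.png

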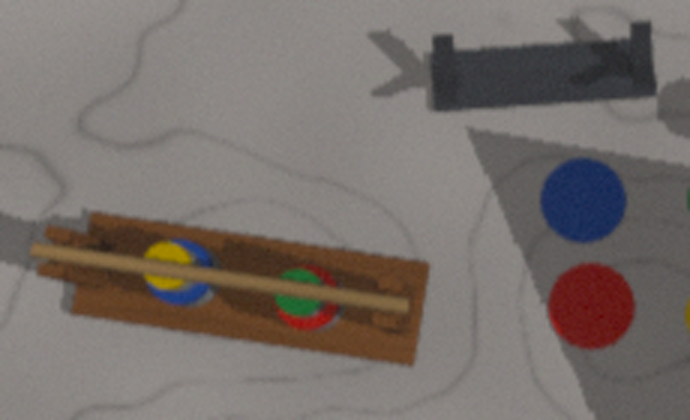

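View pics/scene_crop.png

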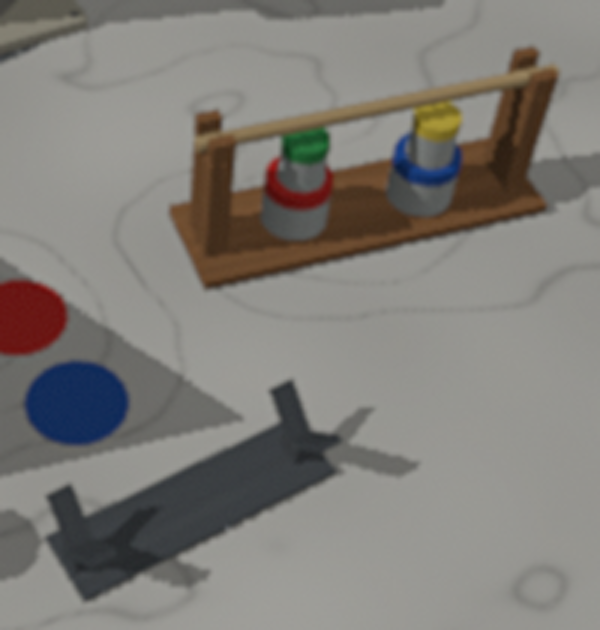

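```bash
cat > fit.py <<'E'
from h import *
from scipy.optimize import least_squares
P={n:robot.camera_params(n) for n in["top","scene"]}
T=lambda a,b:(80+a/3-.33,130+b/3-.33)
S=lambda a,b:(210+a/3-.33,80+b/3-.33)
def w(q,X):
    c,s=np.cos(q[2]),np.sin(q[2]); X=np.asarray(X,float)
    return np.stack([q[0]+c*X[:,0]-s*X[:,1],q[1]+s*X[:,0]+c*X[:,1],X[:,2]],-1)
def fit(obs,q0):
    def r(q): return np.concatenate([(proj(P[n],w(q,[m]))[0]-uv) for n,m,uv in obs])
    o=least_squares(r,q0); print(o.x.round(4),o.fun.reshape(-1,2).round(1).tolist()); return o.x
# bar: local y
bar=fit([("top",(0,.165,.124),T(33,249)),("top",(0,-.165,.124),T(408,306)),("scene",(0,-.165,.124),S(200,142)),("scene",(0,.165,.124),S(552,73))],[.46,.2,.1])
car=fit([("top",(.05,.165,.012),T(91,212)),("top",(.05,-.165,.012),T(428,263)),("top",(-.05,-.165,.012),T(413,363)),("top",(-.05,.165,.012),T(72,311)),
 ("scene",(.05,-.165,.012),S(206,283)),("scene",(-.05,-.165,.012),S(170,208)),("scene",(.05,.165,.012),S(546,205))],[.46,.2,.1])
rest=fit([("top",(-.03,.11,.006),T(433,110)),("top",(-.03,-.11,.006),T(656,96)),
 ("scene",(.03,-.11,.006),S(85,597)),("scene",(.03,.11,.006),S(338,468)),("scene",(-.03,-.11,.006),S(48,537))],[.63,-.05,.0])
rest=fit([("top",(-.03,.11,.006),T(433,110)),("top",(-.03,-.11,.006),T(656,96)),
 ("scene",(.03,-.11,.006),S(85,597)),("scene",(.03,.11,.006),S(338,468)),("scene",(-.03,-.11,.006),S(48,537)),
("top",(.0295,.095,.055),T(443,36)),("top",(.0295,-.095,.055),T(641,23)),
("scene",(-.0295,.095,.055),S(283,385)),("scene",(-.0295,-.095,.055),S(61,490))],[.63,-.05,.0])
for n in P:
    img=cv2.resize(cv2.imread(f"pics/{n}0.png"),None,fx=3,fy=3,interpolation=cv2.INTER_CUBIC)
    def poly(q,X,col): cv2.polylines(img,[((proj(P[n],w(q,X))+.5)*3-.5).round().astype(int)],True,col,1)
    poly(bar,[(0,.165,.124),(0,-.165,.124)],(255,0,255))
    poly(car,[(.05,.165,.012),(.05,-.165,.012),(-.05,-.165,.012),(-.05,.165,.012)],(0,255,255))
    poly(rest,[(.03,.11,.006),(.03,-.11,.006),(-.03,-.11,.006),(-.03,.11,.006)],(0,255,255))
    for sy in(.095,-.095): poly(rest,[(.0295,sy,.055),(0,sy,.0255),(-.0295,sy,.055)],(0,255,0))
    poly(rest,[(0,.165,.035),(0,-.165,.035)],(255,0,255))
    o=(240,380,720,420) if n=="top" else (630,240,600,600)
    cv2.imwrite(f"pics/{n}_ov.png",img[o[1]:o[1]+o[3],o[0]:o[0]+o[2]])
img=cv2.imread("pics/top0.png")
h=cv2.cvtColor(img,cv2.COLOR_BGR2HSV); print(h[235,320],h[230:240:3,312:328:4].reshape(-1,3).tolist())
for n in P:
    h=cv2.cvtColor(cv2.imread(f"pics/{n}0.png"),cv2.COLOR_BGR2HSV)
    m=(h[...,0]>17)&(h[...,0]<35)&(h[...,1]>110)
    for a,c,b in blobs(m,50): print(n,a,c.round(1),b,back(P[n],*c,.004).round(4))
E
python3 fit.py
```

```text
[ 0.4663  0.2107 -0.1595] [[-0.5, 0.2], [-0.5, 0.1], [-1.8, 1.2], [1.1, -0.4]]
[ 0.4669  0.2065 -0.1566] [[-0.4, -0.6], [0.3, -0.9], [-0.2, 0.4], [-0.9, 0.8], [-0.6, 0.6], [-1.1, -0.6], [0.7, 0.2]]
[ 0.6748 -0.0728  0.0673] [[-0.9, 0.6], [-0.9, -0.2], [-0.0, 0.9], [-0.1, 0.3], [-1.0, -0.4]]
[ 0.6754 -0.0736  0.0625] [[-0.7, 0.2], [-0.7, -0.2], [-0.4, 1.1], [-0.1, 0.8], [-1.3, -0.3], [-1.1, 0.5], [-0.9, 0.4], [0.1, -0.0], [-0.2, 0.2]]
[ 25 255 115] [[26, 255, 112], [25, 246, 116], [25, 255, 111], [25, 255, 113], [25, 255, 112], [25, 251, 115], [25, 255, 110], [25, 255, 114], [25, 240, 118], [25, 253, 115], [25, 255, 113], [25, 255, 114], [25, 235, 117], [25, 255, 115], [26, 255, 111], [25, 255, 115]]
top 407 [319.1 234.8] [308 224  23  23] [ 0.4353 -0.2423  0.004 ]
top 211 [135.6 217.9] [124 210  31  17] [0.4895 0.2875 0.004 ]
scene 425 [167.7 199.1] [155 189  26  21] [ 0.4371 -0.2409  0.004 ]
scene 174 [355.1 119.6] [348 113  16  14] [0.3928 0.3465 0.004 ]
```

View pics/top_ov.png

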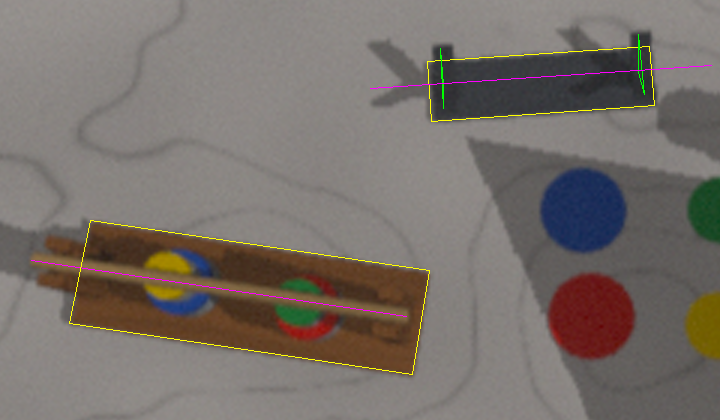

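View pics/scene_ov.png

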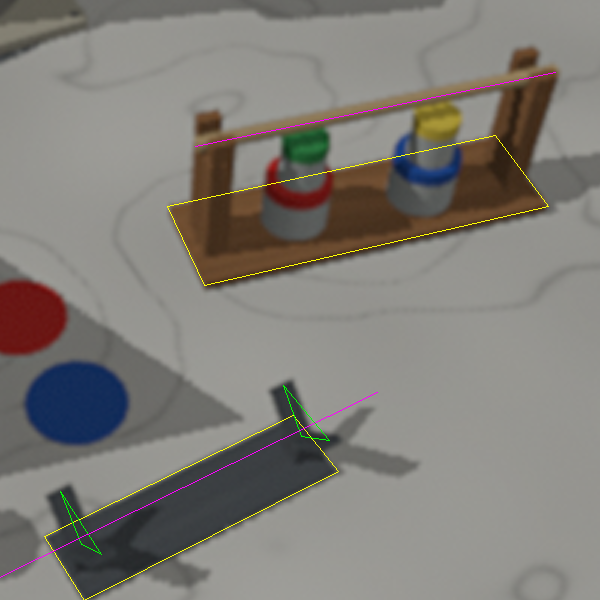

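Emit:
carry_out([
  {"linear": [0.046, 0, -0.031], "yaw": 0.17},
  {"linear": [0.092, 0, -0.062], "yaw": 0.34},
  {"linear": [0.138, 0, -0.092], "yaw": 0.51},
  {"linear": [0.184, 0, -0.123], "yaw": 0.68},
  {"linear": [0.23, 0, -0.154], "yaw": 0.85},
], gripper=1, newtons=20)

```text
t: 0.78
tool_pos: [0.367, 0.3408, 0.2258]
orientation: [-1.364, 0.93, -0.931]
force: [0.4, 0.2, 0.0]
opening: 0.0931
```

```bash
cat >> h.py <<'E'
def to(x,y,z,jaw_deg):
    s=robot.read_state(); R=Ro.from_rotvec(s['orientation']).as_matrix()
    d=R.T@(np.array([x,y,z])-s['tool_pos']); j=np.degrees(np.arctan2(R[1,2],R[0,2]))
    dy=(j-jaw_deg+90)%180-90
    print("t",round(s['t'],2),"tcp",s['tool_pos'].round(4),"jaw",round(j,2),"ydown",R[2,1].round(4),"open",s['opening'].round(4),"F",s['force'].round(1))
    print("shift",d.round(4),"yaw",np.radians(dy).round(3),"rows",np.ceil(max(np.linalg.norm(d)/.0625,abs(dy)/10.7)))
E
python3 -c "
from h import *
to(.4667,.2085,.22,-9.05)"
```

```text
Traceback (most recent call last):
  File "h.py", line 22, in to
    print("t",round(s['t'],2),"tcp",s['tool_pos'].round(4),"jaw",round(j,2),"ydown",R[2,1].round(4),"open",s['opening'].round(4),"F",s['force'].round(1))
                                                                                                           ^^^^^^^^^^^^^^^^^^
AttributeError: 'float' object has no attribute 'round'
```

```bash
sed -i "s/s\['opening'\].round(4)/round(s['opening'],4)/" h.py
python3 -c "
from h import *
to(.4667,.2085,.22,-9.05)"
```

```text
t 0.78 tcp [0.367  0.3408 0.2258] jaw 21.35 ydown -1.0 open 0.0931 F [0.4 0.2 0. ]
shift [0.1595 0.006  0.0447] yaw 0.531 rows 3.0
```

Emit:
carry_out([
  {"linear": [0.053, 0, 0.015], "yaw": 0.177},
  {"linear": [0.106, 0, 0.03], "yaw": 0.354},
  {"linear": [0.16, 0.006, 0.045], "yaw": 0.531},
  {"linear": [0.16, 0.006, 0.045], "yaw": 0.531},
])

```text
t: 1.27
tool_pos: [0.4685, 0.2049, 0.2191]
orientation: [-1.129, 1.33, -1.331]
force: [-0.5, 0.4, -0.6]
opening: 0.093
```

```bash
python3 -c "
from h import *
to(.4667,.2085,.113,-9.05)
p=robot.camera_params('wrist');img=robot.read_camera('wrist')
cv2.imwrite('pics/w1.png',img)
c,s=np.cos(-.158),np.sin(-.158)
for y in(.1,.0,-.1): print(proj(p,np.array([.4667-s*y,.2085+c*y,.124])).round(1))
"
```

```text
t 1.27 tcp [0.4685 0.2049 0.2191] jaw -9.47 ydown -1.0 open 0.093 F [-0.5  0.4 -0.6]
shift [-0.0036  0.1061 -0.0022] yaw -0.007 rows 2.0
[251.3  76.2]
[252.3 189.1]
[253.2 282.4]
```

View pics/w1.png

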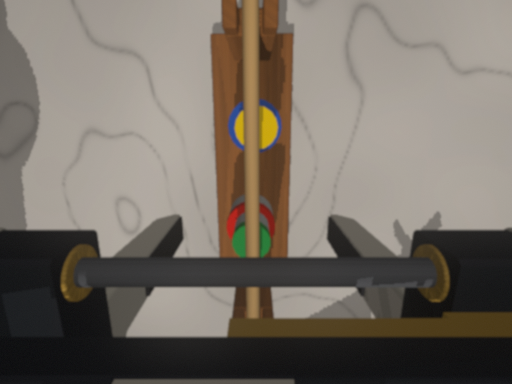

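Emit:
carry_out([
  {"linear": [-0.002, 0.04, -0.002], "yaw": -0.007},
  {"linear": [-0.004, 0.08, -0.002], "yaw": -0.007},
  {"linear": [-0.004, 0.106, -0.002], "yaw": -0.007},
  {"linear": [-0.004, 0.106, -0.002], "yaw": -0.007},
])

```text
t: 1.82
tool_pos: [0.4633, 0.2113, 0.111]
orientation: [-1.141, 1.323, -1.319]
force: [0.0, 1.4, 0.1]
opening: 0.093
```

Emit:
carry_out([
  {"linear": [0, 0, 0], "yaw": 0},
  {"linear": [0, 0, 0], "yaw": 0},
  {"linear": [0, 0, 0], "yaw": 0},
  {"linear": [0, 0, 0], "yaw": 0},
  {"linear": [0, 0, 0], "yaw": 0},
], gripper=0, newtons=20)

```text
t: 2.45
tool_pos: [0.4634, 0.2113, 0.1112]
orientation: [-1.141, 1.323, -1.319]
force: [-0.3, 0.4, -0.0]
opening: 0.0473
```

Emit:
carry_out([
  {"linear": [0, 0, 0], "yaw": 0},
  {"linear": [0, 0, 0], "yaw": 0},
  {"linear": [0, 0, 0], "yaw": 0},
])

```text
t: 2.82
tool_pos: [0.4634, 0.2113, 0.1112]
orientation: [-1.141, 1.323, -1.319]
force: [0.1, -0.5, -0.4]
opening: 0.0175
```

```bash
python3 -c "
from h import *
to(.4667,.2085,.25,-9.05)
cv2.imwrite('pics/w2.png',robot.read_camera('wrist'))
"
```

```text
t 2.83 tcp [0.4634 0.2113 0.1112] jaw -8.67 ydown -1.0 open 0.0175 F [ 0.1 -0.5 -0.4]
shift [ 0.0028 -0.1388  0.0028] yaw 0.007 rows 3.0
```

View pics/w2.png

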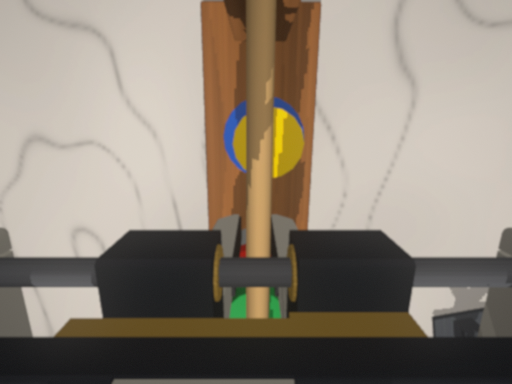

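Emit:
carry_out([
  {"linear": [0, -0.002, 0.003], "yaw": 0.007},
  {"linear": [0, -0.002, 0.003], "yaw": 0.007},
  {"linear": [0, -0.002, 0.003], "yaw": 0.007},
  {"linear": [0, -0.002, 0.003], "yaw": 0.007},
])

```text
t: 3.38
tool_pos: [0.4663, 0.2108, 0.1131]
orientation: [-1.137, 1.328, -1.324]
force: [-0.4, -1.6, -1.2]
opening: 0.013
```

Emit:
carry_out([
  {"linear": [0, -0.004, 0], "yaw": 0},
  {"linear": [0, -0.008, 0], "yaw": 0},
  {"linear": [0, -0.014, 0], "yaw": 0},
  {"linear": [0, -0.022, 0], "yaw": 0},
  {"linear": [0, -0.03, 0], "yaw": 0},
])

```text
t: 4.0
tool_pos: [0.4667, 0.211, 0.1439]
orientation: [-1.137, 1.328, -1.324]
force: [0.0, -0.0, -1.2]
opening: 0.0133
```

```bash
python3 -c "
from h import *
to(.4667,.2085,.26,-9.05)
cv2.imwrite('pics/s3.png',cv2.resize(robot.read_camera('scene')[60:230,200:430],None,fx=3,fy=3))
"
```

```text
t 4.0 tcp [0.4667 0.211  0.1439] jaw -9.07 ydown -1.0 open 0.0133 F [ 0.  -0.  -1.2]
shift [ 0.0029 -0.1161 -0.0003] yaw -0.0 rows 2.0
```

View pics/s3.png

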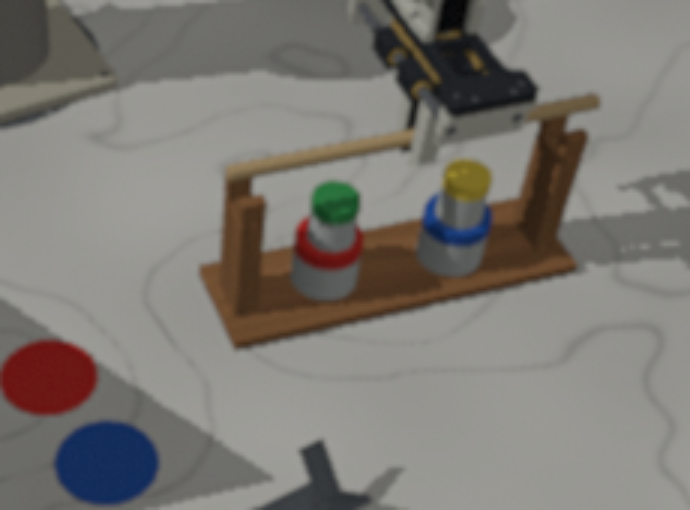

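Emit:
carry_out([
  {"linear": [0, -0.02, 0], "yaw": 0},
  {"linear": [0, -0.04, 0], "yaw": 0},
  {"linear": [0, -0.05, 0], "yaw": 0},
])

```text
t: 4.42
tool_pos: [0.4682, 0.2115, 0.1966]
orientation: [-1.134, 1.326, -1.325]
force: [-0.4, 0.5, -0.4]
opening: 0.0135
```

Run:
```python
from h import *
p=robot.camera_params('scene')
for z in (.151,.155,.159):
  a=back(p,275.7,117.3,z);b=back(p,399,93.3,z); print(a.round(3),b.round(3),((a+b)/2).round(4),np.linalg.norm(a-b))
to(.6752,-.0735,.15,3.6)
```

```text
[0.433 0.053 0.151] [0.488 0.382 0.151] [0.4607 0.2177 0.151 ] 0.33326040011807645
[0.437 0.051 0.155] [0.492 0.378 0.155] [0.4647 0.2143 0.155 ] 0.33127769785794614
[0.442 0.048 0.159] [0.496 0.373 0.159] [0.4686 0.2108 0.159 ] 0.3292949955978158
t 4.42 tcp [0.4682 0.2115 0.1966] jaw -9.07 ydown -1.0 open 0.0135 F [-0.4  0.5 -0.4]
shift [0.2488 0.0464 0.2495] yaw -0.221 rows 6.0
```

Emit:
carry_out([
  {"linear": [0.02, 0, 0.02], "yaw": -0.025},
  {"linear": [0.055, 0, 0.055], "yaw": -0.055},
  {"linear": [0.09, 0, 0.09], "yaw": -0.085},
  {"linear": [0.125, 0, 0.125], "yaw": -0.115},
  {"linear": [0.16, 0, 0.16], "yaw": -0.145},
])

```text
t: 5.05
tool_pos: [0.6016, 0.0269, 0.1961]
orientation: [-1.207, 1.22, -1.218]
force: [0.2, 0.5, 0.2]
opening: 0.0128
```

Run:
```python
from h import *
to(.6752,-.0735,.12,3.6)
```

```text
t 5.05 tcp [0.6016 0.0269 0.1961] jaw -0.7 ydown -1.0 open 0.0128 F [0.2 0.5 0.2]
shift [0.0994 0.076  0.0751] yaw -0.075 rows 3.0
```

Emit:
carry_out([
  {"linear": [0.035, 0.01, 0.027], "yaw": -0.03},
  {"linear": [0.07, 0.03, 0.053], "yaw": -0.06},
  {"linear": [0.099, 0.055, 0.075], "yaw": -0.075},
  {"linear": [0.099, 0.076, 0.075], "yaw": -0.075},
  {"linear": [0.099, 0.076, 0.075], "yaw": -0.075},
])

```text
t: 5.68
tool_pos: [0.6728, -0.0723, 0.1167]
orientation: [-1.244, 1.17, -1.159]
force: [-1.1, 0.3, -0.7]
opening: 0.0133
```

Run:
```python
from h import *
to(.6752,-.0735,.06,3.6)
for n in ['top','scene','wrist']:
    i=robot.read_camera(n); print(robot.camera_params(n)['t']) if n=='wrist' else 0
    cv2.imwrite(f'pics/{n}4.png',i if n=='wrist' else cv2.resize(i[100:270,200:400] if n=='top' else i[140:300,190:390],None,fx=3.5,fy=3.5,interpolation=2))
```

```text
t 5.67 tcp [ 0.6728 -0.0723  0.1167] jaw 3.57 ydown -1.0 open 0.0133 F [-1.1  0.3 -0.7]
shift [0.0014 0.0566 0.0028] yaw -0.0 rows 1.0
[-0.66920097 -0.11488393  0.26070459]
```

View pics/scene4.png

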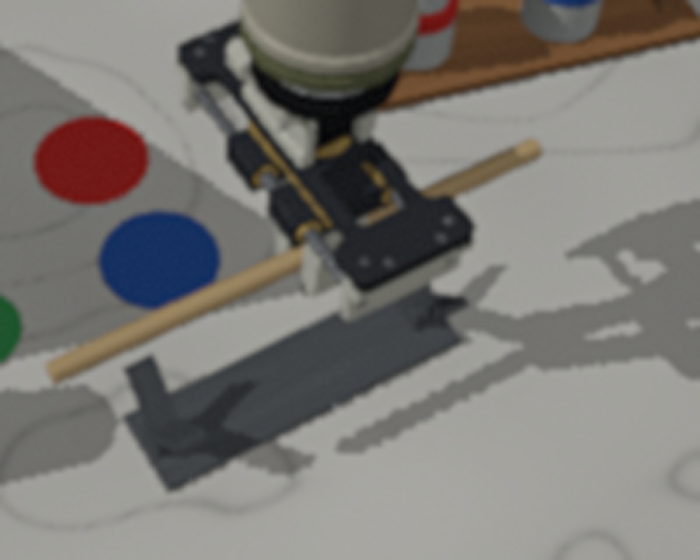

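View pics/wrist4.png

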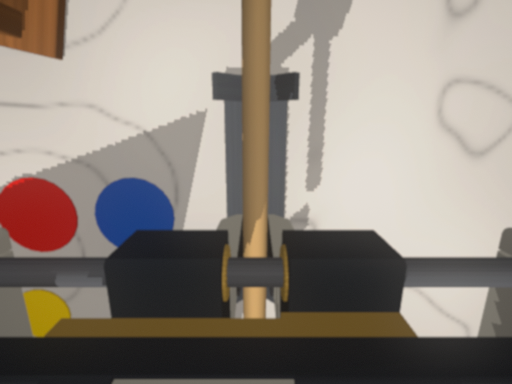

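View pics/top4.png

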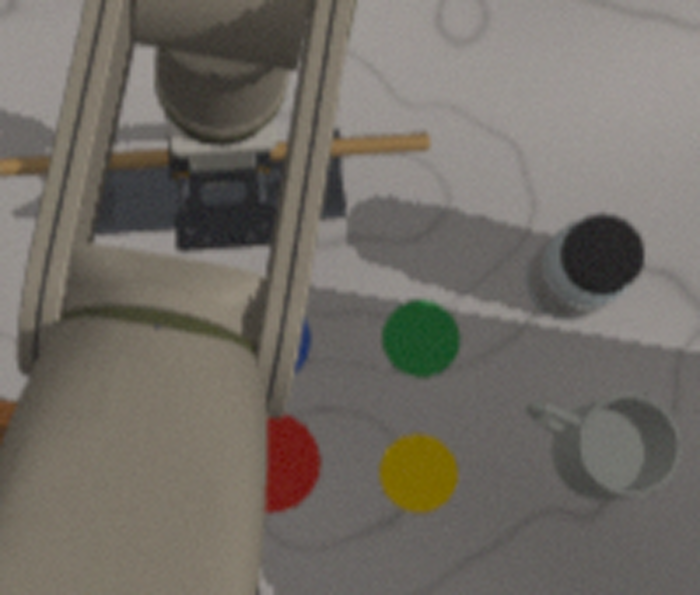

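Emit:
carry_out([
  {"linear": [0.001, 0.02, 0.003], "yaw": 0},
  {"linear": [0.001, 0.04, 0.003], "yaw": 0},
  {"linear": [0.001, 0.055, 0.003], "yaw": 0},
  {"linear": [0.001, 0.065, 0.003], "yaw": 0},
  {"linear": [0.001, 0.065, 0.003], "yaw": 0},
])

```text
t: 6.45
tool_pos: [0.6773, -0.0728, 0.0547]
orientation: [-1.243, 1.165, -1.161]
force: [-0.2, 0.4, -0.3]
opening: 0.0132
```

Run:
```python
from h import *
to(.6752,-.0735,.025,3.6)
```

```text
t 6.45 tcp [ 0.6773 -0.0728  0.0547] jaw 3.66 ydown -1.0 open 0.0132 F [-0.2  0.4 -0.3]
shift [ 0.0005  0.0297 -0.002 ] yaw 0.001 rows 1.0
```

Emit:
carry_out([
  {"linear": [0, 0.008, -0.002], "yaw": 0},
  {"linear": [0, 0.016, -0.002], "yaw": 0},
  {"linear": [0, 0.023, -0.002], "yaw": 0},
  {"linear": [0, 0.029, -0.002], "yaw": 0},
  {"linear": [0, 0.029, -0.002], "yaw": 0},
])

```text
t: 7.08
tool_pos: [0.6747, -0.0729, 0.0249]
orientation: [-1.243, 1.166, -1.16]
force: [-0.0, -0.7, -1.3]
opening: 0.0131
```

Run:
```python
from h import *
to(.6752,-.0735,.025,3.6)
i=robot.read_camera('scene')
cv2.imwrite('pics/s5.png',cv2.resize(i[180:300,190:390],None,fx=4,fy=4,interpolation=2))
```

```text
t 7.08 tcp [ 0.6747 -0.0729  0.0249] jaw 3.65 ydown -1.0 open 0.0131 F [-0.  -0.7 -1.3]
shift [ 0.0006 -0.0001  0.0005] yaw 0.001 rows 1.0
```

View pics/s5.png

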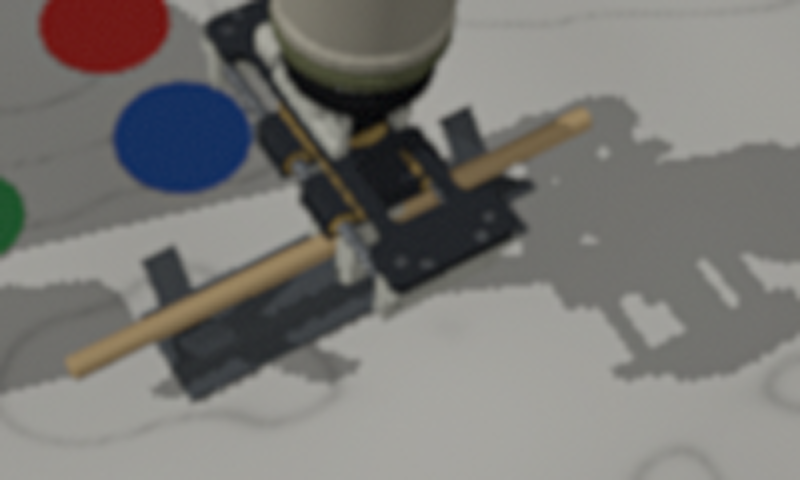

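Emit:
carry_out([
  {"linear": [0, 0, 0], "yaw": 0},
  {"linear": [0, 0, 0], "yaw": 0},
  {"linear": [0, 0, 0], "yaw": 0},
  {"linear": [0, 0, 0], "yaw": 0},
  {"linear": [0, 0, 0], "yaw": 0},
], gripper=0.55)

```text
t: 7.75
tool_pos: [0.675, -0.073, 0.0254]
orientation: [-1.243, 1.165, -1.16]
force: [0.0, -0.2, 0.8]
opening: 0.0507
```

Emit:
carry_out([
  {"linear": [0, -0.02, 0], "yaw": 0},
  {"linear": [0, -0.06, 0], "yaw": 0},
  {"linear": [0, -0.12, 0], "yaw": 0},
  {"linear": [0, -0.175, 0], "yaw": 0},
  {"linear": [0, -0.195, 0], "yaw": 0},
], gripper=0.9)

```text
t: 8.38
tool_pos: [0.6783, -0.0731, 0.2278]
orientation: [-1.238, 1.158, -1.166]
force: [0.7, 0.1, 0.5]
opening: 0.0833
```

Run:
```python
from h import *
to(.443,.146,.2,-9)
p=robot.camera_params('scene')
i=robot.read_camera('scene')
cv2.imwrite('pics/s6.png',cv2.resize(i[90:300,190:410],None,fx=3,fy=3,interpolation=2))
p=robot.camera_params('wrist');i=robot.read_camera('wrist');cv2.imwrite('pics/w6.png',i)
```

```text
t 8.38 tcp [ 0.6783 -0.0731  0.2278] jaw 3.66 ydown -1.0 open 0.0833 F [0.7 0.1 0.5]
shift [-0.2338  0.0262 -0.2209] yaw 0.221 rows 6.0
```

View pics/s6.png

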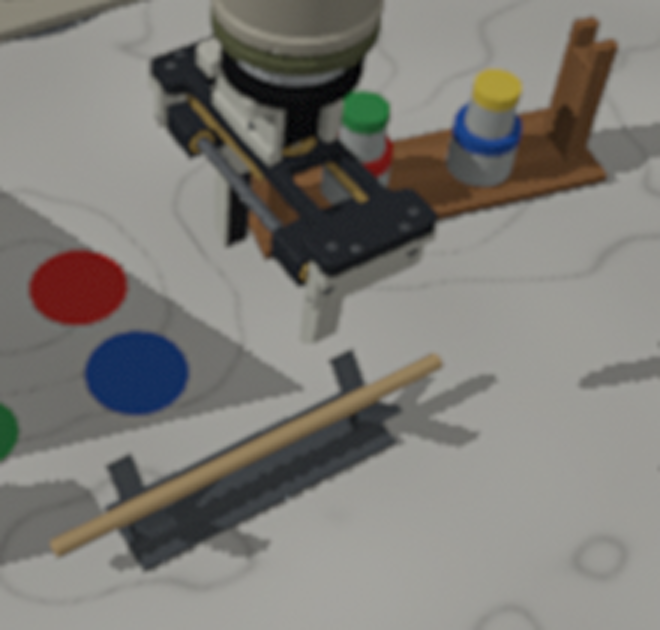

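View pics/w6.png

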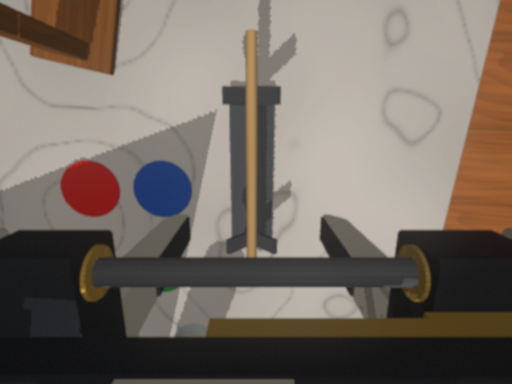

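Run:
```python
from h import *
p=robot.camera_params('scene')
a=back(p,190+60/3,90+547/3,.035);b=back(p,190+438/3,90+360/3,.035);print(a,b,(a+b)/2,np.linalg.norm(a-b))
to(.45,.08,.24,-9)
```

```text
[ 0.68617783 -0.23133301  0.035     ] [0.66515908 0.09257338 0.035     ] [ 0.67566846 -0.06937981  0.035     ] 0.3245876426758734
t 8.47 tcp [ 0.6778 -0.0731  0.2251] jaw 3.66 ydown -1.0 open 0.0839 F [-0.4  0.6 -0.5]
shift [-0.1672 -0.0156 -0.2175] yaw 0.221 rows 5.0
```

Emit:
carry_out([
  {"linear": [-0.033, -0.015, -0.043], "yaw": 0.044},
  {"linear": [-0.067, -0.015, -0.087], "yaw": 0.088},
  {"linear": [-0.1, -0.015, -0.13], "yaw": 0.133},
  {"linear": [-0.134, -0.015, -0.174], "yaw": 0.177},
  {"linear": [-0.167, -0.015, -0.217], "yaw": 0.221},
])

```text
t: 9.1
tool_pos: [0.4478, 0.0805, 0.2366]
orientation: [-1.133, 1.326, -1.326]
force: [0.2, 0.2, 1.7]
opening: 0.0833
```

Emit:
carry_out([
  {"linear": [0, 0, 0], "yaw": 0},
])

```text
t: 9.22
tool_pos: [0.4446, 0.082, 0.2344]
orientation: [-1.137, 1.327, -1.323]
force: [-0.5, -0.3, 0.4]
opening: 0.0835
```

Run:
```python
from h import *
to(.45,.08,.24,-9)
p=robot.camera_params('wrist');i=robot.read_camera('wrist');cv2.imwrite('pics/w7.png',i)
np.savez('w7.npz',**p)
i=robot.read_camera('top');cv2.imwrite('pics/t7raw.png',i);cv2.imwrite('pics/t7.png',cv2.resize(i[130:300,80:310],None,fx=3,fy=3,interpolation=2))
i=robot.read_camera('scene');cv2.imwrite('pics/s7raw.png',i)
```

```text
t 9.22 tcp [0.4446 0.082  0.2344] jaw -8.98 ydown -1.0 open 0.0835 F [-0.5 -0.3  0.4]
shift [ 0.0012 -0.0057  0.0057] yaw 0.0 rows 1.0
```

View pics/w7.png

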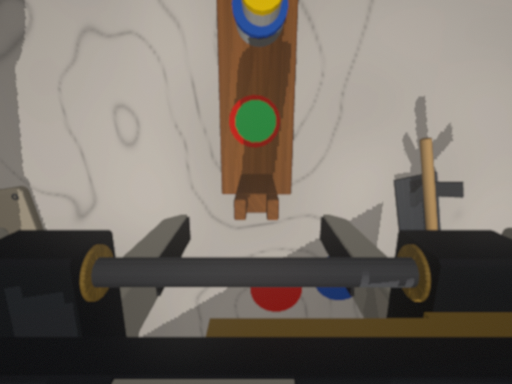

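View pics/t7.png

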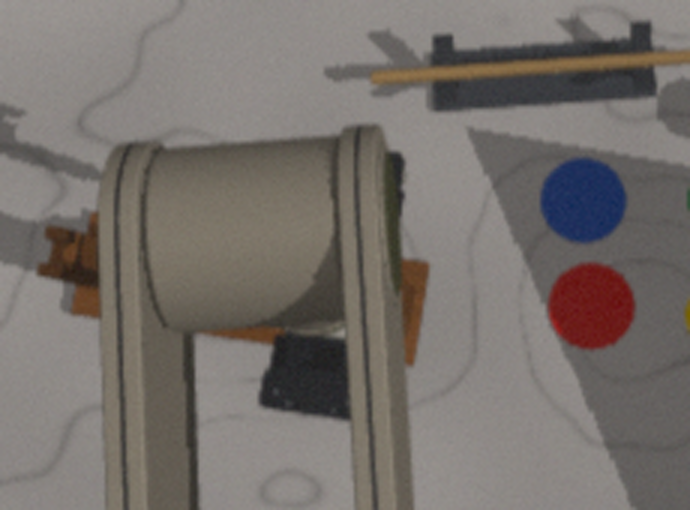

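```bash
cat >> h.py <<'E'
def lid(img,p,col,z,amin=200,roi=None):
    h=cv2.cvtColor(img,cv2.COLOR_BGR2HSV); H,S,V=[h[...,k].astype(int) for k in range(3)]
    m={'red':(S>130)&((H<6)|(H>174)),'yellow':(S>130)&(H>22)&(H<34),'green':(S>110)&(H>45)&(H<85),'blue':(S>110)&(H>100)&(H<130)}[col].astype(np.uint8)
    if roi: mm=np.zeros_like(m); mm[roi[1]:roi[3],roi[0]:roi[2]]=1; m&=mm
    cs,_=cv2.findContours(m,cv2.RETR_EXTERNAL,cv2.CHAIN_APPROX_NONE)
    for c in sorted(cs,key=cv2.contourArea,reverse=True)[:3]:
        if cv2.contourArea(c)<amin: continue
        pts=np.array([back(p,*q[0],z)[:2] for q in c])
        from scipy.optimize import least_squares
        o=least_squares(lambda a:np.hypot(*(pts-a[:2]).T)-a[2],[*pts.mean(0),.025],loss='soft_l1',f_scale=.001)
        print(col,z,'circle',o.x.round(4),'rms',o.fun.std().round(4),'bbox',cv2.boundingRect(c))
E
python3 - <<'E'
from h import *
p=dict(np.load('w7.npz'));i=cv2.imread('pics/w7.png')
lid(i,p,'green',.107);lid(i,p,'red',.062);lid(i,p,'red',.004);lid(i,p,'blue',.062,roi=(0,0,512,30))
P=robot.camera_params('top');i=cv2.imread('pics/top0.png')
for c in ['red','blue','green','yellow']:lid(i,P,c,.004)
P=robot.camera_params('scene');i=cv2.imread('pics/s7raw.png')
for c in ['red','blue','green','yellow']:lid(i,P,c,.004)
for c in ['yellow']:lid(i,P,c,.107,50)
E
```

```text
green 0.107 circle [0.4547 0.1471 0.0195] rms 0.0003 bbox (236, 100, 39, 42)
red 0.062 circle [0.4532 0.1464 0.0289] rms 0.0003 bbox (229, 95, 51, 52)
red 0.062 circle [ 0.4458 -0.088   0.0259] rms 0.0063 bbox (251, 287, 51, 24)
red 0.004 circle [0.4527 0.1459 0.034 ] rms 0.0004 bbox (229, 95, 51, 52)
red 0.004 circle [ 0.4441 -0.1296  0.0304] rms 0.0074 bbox (251, 287, 51, 24)
blue 0.062 circle [0.4786 0.2673 0.0273] rms 0.0037 bbox (232, 0, 56, 30)
red 0.004 circle [ 0.4461 -0.1196  0.0395] rms 0.0008 bbox (263, 218, 28, 28)
blue 0.004 circle [ 0.5493 -0.1138  0.0391] rms 0.0008 bbox (261, 183, 27, 28)
green 0.004 circle [ 0.5479 -0.2483  0.0295] rms 0.0008 bbox (310, 186, 21, 21)
yellow 0.004 circle [ 0.4357 -0.2425  0.0309] rms 0.0009 bbox (308, 224, 23, 22)
red 0.004 circle [ 0.4473 -0.1182  0.039 ] rms 0.0007 bbox (200, 174, 32, 24)
blue 0.004 circle [ 0.55   -0.1119  0.0392] rms 0.0007 bbox (219, 201, 34, 27)
green 0.004 circle [ 0.549  -0.246   0.0296] rms 0.0008 bbox (168, 223, 28, 23)
yellow 0.004 circle [ 0.437  -0.2407  0.0303] rms 0.0008 bbox (155, 189, 26, 21)
yellow 0.107 circle [ 0.5233 -0.2553  0.0265] rms 0.0007 bbox (155, 189, 26, 21)
yellow 0.107 circle [0.4849 0.2582 0.0221] rms 0.0024 bbox (348, 114, 15, 13)
```

Run:
```python
from h import *
to(.4547,.147,.15,-9)
```

```text
t 9.38 tcp [0.4475 0.0802 0.2353] jaw -9.07 ydown -1.0 open 0.0838 F [-0.1 -0.   0.4]
shift [-0.0674  0.085  -0.0031] yaw -0.001 rows 2.0
```

Emit:
carry_out([
  {"linear": [-0.034, 0, -0.002], "yaw": 0},
  {"linear": [-0.067, 0, -0.003], "yaw": 0},
  {"linear": [-0.067, 0.04, -0.003], "yaw": 0},
  {"linear": [-0.067, 0.085, -0.003], "yaw": 0},
  {"linear": [-0.067, 0.085, -0.003], "yaw": 0},
])

```text
t: 10.0
tool_pos: [0.4524, 0.1453, 0.1456]
orientation: [-1.143, 1.332, -1.324]
force: [0.4, 0.2, 0.2]
opening: 0.0838
```

Run:
```python
from h import *
for k in range(3):
  to(.4547,.147,.077,-9)
  p=robot.camera_params('wrist')
  i=robot.read_camera('wrist')
cv2.imwrite('pics/w8.png',i)
lid(i,p,'green',.107)
```

```text
t 10.0 tcp [0.4524 0.1453 0.1456] jaw -9.12 ydown -0.9999 open 0.0838 F [0.4 0.2 0.2]
shift [-0.0025  0.0686  0.0028] yaw -0.002 rows 2.0
t 10.05 tcp [0.4541 0.1457 0.1485] jaw -9.13 ydown -1.0 open 0.0837 F [0.1 0.8 0.6]
shift [-0.0017  0.0715  0.001 ] yaw -0.002 rows 2.0
t 10.1 tcp [0.4554 0.1461 0.1505] jaw -9.12 ydown -1.0 open 0.0836 F [0.4 0.6 1.1]
shift [-0.0011  0.0735 -0.0005] yaw -0.002 rows 2.0
green 0.107 circle [0.4548 0.1477 0.0206] rms 0.0006 bbox (228, 181, 53, 53)
```

View pics/w8.png

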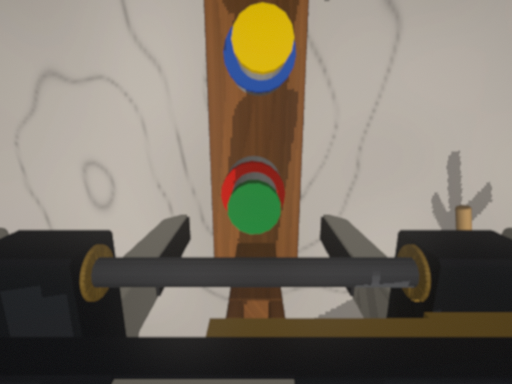

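Emit:
carry_out([
  {"linear": [-0.001, 0.03, 0], "yaw": 0},
  {"linear": [-0.001, 0.055, 0], "yaw": 0},
  {"linear": [-0.001, 0.073, 0], "yaw": 0},
  {"linear": [-0.001, 0.073, 0], "yaw": 0},
  {"linear": [-0.001, 0.073, 0], "yaw": 0},
])

```text
t: 10.78
tool_pos: [0.4572, 0.1473, 0.0801]
orientation: [-1.131, 1.325, -1.327]
force: [0.7, 0.5, 0.6]
opening: 0.0834
```

Emit:
carry_out([
  {"linear": [0, 0, 0], "yaw": 0},
])

```text
t: 10.9
tool_pos: [0.4581, 0.1475, 0.0814]
orientation: [-1.13, 1.324, -1.327]
force: [-0.9, 0.2, -0.3]
opening: 0.0839
```

Run:
```python
from h import *
to(.4547,.147,.077,-9)
i=robot.read_camera('scene')
cv2.imwrite('pics/s9.png',cv2.resize(i[90:240,240:440],None,fx=3.5,fy=3.5,interpolation=2))
```

```text
t 10.9 tcp [0.4581 0.1475 0.0814] jaw -9.12 ydown -1.0 open 0.0839 F [-0.9  0.2 -0.3]
shift [ 0.0011  0.0044 -0.0033] yaw -0.002 rows 1.0
```

View pics/s9.png

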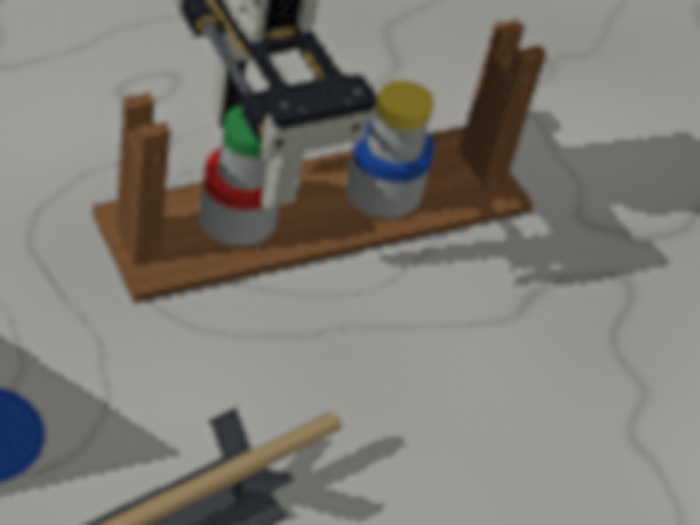

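Emit:
carry_out([
  {"linear": [0.001, 0.004, -0.003], "yaw": 0},
  {"linear": [0.001, 0.004, -0.003], "yaw": 0},
  {"linear": [0.001, 0.004, -0.003], "yaw": 0},
  {"linear": [0.001, 0.004, -0.003], "yaw": 0},
], gripper=0.6)

```text
t: 11.45
tool_pos: [0.4552, 0.147, 0.0775]
orientation: [-1.129, 1.323, -1.327]
force: [0.5, -0.0, 0.0]
opening: 0.0561
```

Run:
```python
from h import *
to(.4547,.147,.077,-9)
```

```text
t 11.45 tcp [0.4552 0.147  0.0775] jaw -9.12 ydown -1.0 open 0.0561 F [ 0.5 -0.   0. ]
shift [ 0.0001  0.0005 -0.0005] yaw -0.002 rows 1.0
```

Emit:
carry_out([
  {"linear": [0, 0, 0], "yaw": 0},
  {"linear": [0, 0, 0], "yaw": 0},
  {"linear": [0, 0, 0], "yaw": 0},
  {"linear": [0, 0, 0], "yaw": 0},
  {"linear": [0, 0, 0], "yaw": 0},
], gripper=0, newtons=20)

```text
t: 12.08
tool_pos: [0.4552, 0.147, 0.0775]
orientation: [-1.129, 1.323, -1.328]
force: [-0.4, -0.2, 0.3]
opening: 0.0406
```

Emit:
carry_out([
  {"linear": [0, -0.01, 0], "yaw": 0},
  {"linear": [0, -0.03, 0], "yaw": 0},
  {"linear": [0, -0.06, 0], "yaw": 0},
  {"linear": [0, -0.09, 0], "yaw": 0},
  {"linear": [0, -0.11, 0], "yaw": 0},
])

```text
t: 12.7
tool_pos: [0.4556, 0.1473, 0.1899]
orientation: [-1.127, 1.322, -1.328]
force: [0.2, -0.4, -1.3]
opening: 0.0402
```

Run:
```python
from h import *
to(.548,-.247,.19,-4)
i=robot.read_camera('scene')
cv2.imwrite('pics/s10.png',cv2.resize(i[60:240,240:440],None,fx=3.3,fy=3.3,interpolation=2))
```

```text
t 12.7 tcp [0.4556 0.1473 0.1899] jaw -9.12 ydown -1.0 open 0.0402 F [ 0.2 -0.4 -1.3]
shift [0.3747 0.0007 0.1537] yaw -0.089 rows 7.0
```

View pics/s10.png

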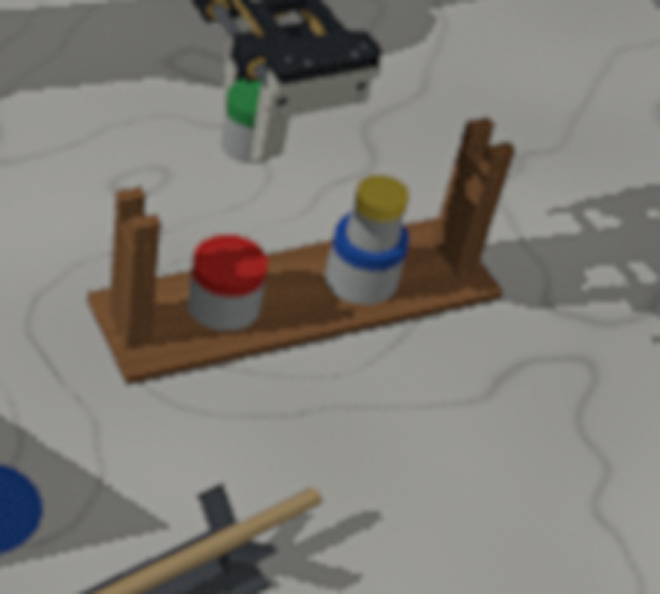

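Emit:
carry_out([
  {"linear": [0.025, 0, 0.01], "yaw": -0.01},
  {"linear": [0.07, 0, 0.029], "yaw": -0.02},
  {"linear": [0.12, 0, 0.049], "yaw": -0.03},
  {"linear": [0.17, 0, 0.07], "yaw": -0.04},
  {"linear": [0.22, 0, 0.09], "yaw": -0.05},
])

```text
t: 13.38
tool_pos: [0.5109, -0.0856, 0.193]
orientation: [-1.15, 1.283, -1.292]
force: [0.2, 0.9, 0.4]
opening: 0.0408
```

Run:
```python
from h import *
to(.5485,-.247,.11,-6)
```

```text
t 13.38 tcp [ 0.5109 -0.0856  0.193 ] jaw -6.23 ydown -1.0 open 0.0408 F [0.2 0.9 0.4]
shift [0.1564 0.0834 0.0543] yaw -0.004 rows 3.0
```

Emit:
carry_out([
  {"linear": [0.05, 0, 0.018], "yaw": 0},
  {"linear": [0.1, 0, 0.036], "yaw": 0},
  {"linear": [0.14, 0.03, 0.05], "yaw": 0},
  {"linear": [0.156, 0.07, 0.054], "yaw": 0},
  {"linear": [0.156, 0.083, 0.054], "yaw": 0},
])

```text
t: 14.0
tool_pos: [0.5461, -0.2467, 0.1068]
orientation: [-1.151, 1.289, -1.29]
force: [0.5, 1.1, -0.9]
opening: 0.0405
```

Emit:
carry_out([
  {"linear": [0, 0, 0], "yaw": 0},
  {"linear": [0, 0, 0], "yaw": 0},
])

```text
t: 14.25
tool_pos: [0.5468, -0.2461, 0.1082]
orientation: [-1.151, 1.287, -1.29]
force: [1.1, -0.0, -0.7]
opening: 0.0407
```

Run:
```python
from h import *
to(.5485,-.247,.05,-6)
p=robot.camera_params('wrist');i=robot.read_camera('wrist');cv2.imwrite('pics/w11.png',i)
i=robot.read_camera('scene')
cv2.imwrite('pics/s11.png',cv2.resize(i[130:310,80:280],None,fx=3.3,fy=3.3,interpolation=2))
```

```text
t 14.25 tcp [ 0.5468 -0.2461  0.1082] jaw -6.28 ydown -1.0 open 0.0407 F [ 1.1 -0.  -0.7]
shift [0.0009 0.0582 0.0016] yaw -0.005 rows 1.0
```

View pics/w11.png

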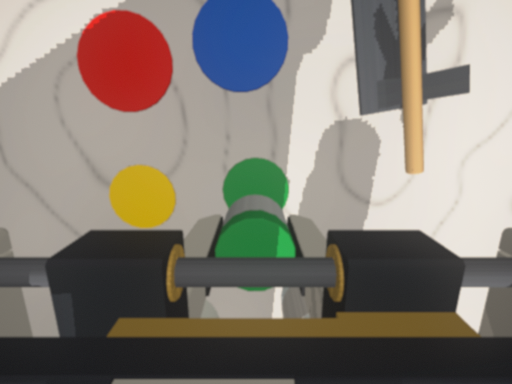

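View pics/s11.png

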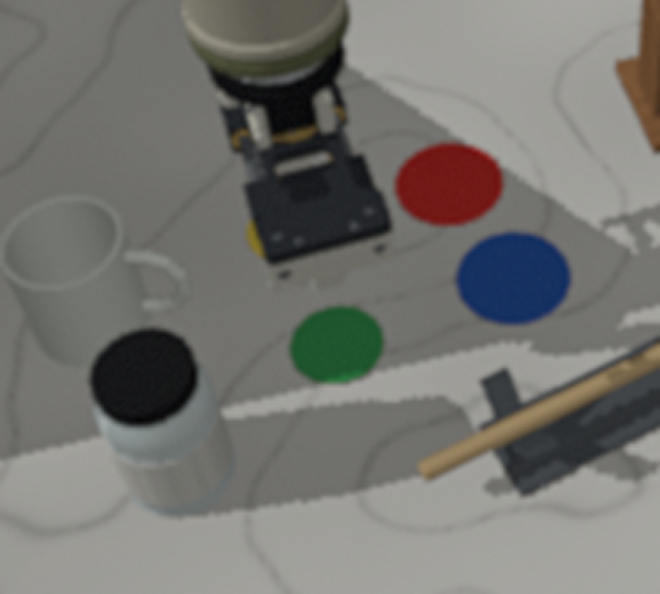

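Run:
```python
from h import *
i=cv2.imread('pics/w11.png');p=robot.camera_params('wrist')
for c in ['red','blue','yellow']: lid(i,p,c,.004)
lid(i,p,'green',.1377)
# green coaster upper edge pts only
h=cv2.cvtColor(i,cv2.COLOR_BGR2HSV);m=((h[...,1]>110)&(h[...,0]>45)&(h[...,0]<85))
pts=np.array([back(p,u,np.flatnonzero(m[:240,u])[0]-.5,.004)[:2] for u in range(228,286)])
from scipy.optimize import least_squares
o=least_squares(lambda a:np.hypot(*(pts-a[:2]).T)-.033,[.548,-.247]);print(o.x,o.fun.std())
to(.5485,-.247,.05,-6)
```

```text
red 0.004 circle [ 0.4467 -0.1184  0.0409] rms 0.0003 bbox (77, 10, 95, 102)
blue 0.004 circle [ 0.5495 -0.1134  0.04  ] rms 0.0024 bbox (193, 0, 95, 91)
yellow 0.004 circle [ 0.4363 -0.241   0.0318] rms 0.0003 bbox (109, 165, 66, 63)
green 0.1377 circle [ 0.5482 -0.2381  0.0165] rms 0.0035 bbox (215, 211, 81, 47)
green 0.1377 circle [ 0.5515 -0.21    0.0137] rms 0.0035 bbox (224, 159, 64, 48)
[ 0.54823876 -0.24824544] 0.00031207193686624336
t 14.35 tcp [ 0.5473 -0.2464  0.1088] jaw -6.28 ydown -1.0 open 0.0406 F [-0.3 -0.5  0.1]
shift [0.0005 0.0588 0.001 ] yaw -0.005 rows 1.0
```

Emit:
carry_out([
  {"linear": [0.001, 0.025, 0.001], "yaw": 0},
  {"linear": [0.001, 0.05, 0.001], "yaw": 0},
  {"linear": [0.001, 0.07, 0.001], "yaw": 0},
  {"linear": [0.001, 0.075, 0.001], "yaw": 0},
  {"linear": [0.001, 0.075, 0.001], "yaw": 0},
])

```text
t: 14.98
tool_pos: [0.5488, -0.2475, 0.0342]
orientation: [-1.151, 1.286, -1.291]
force: [-0.2, -0.2, -1.2]
opening: 0.0405
```

Emit:
carry_out([
  {"linear": [0, 0, 0], "yaw": 0},
  {"linear": [0, 0, 0], "yaw": 0},
])

```text
t: 15.22
tool_pos: [0.5495, -0.2479, 0.0352]
orientation: [-1.15, 1.284, -1.292]
force: [0.0, -0.3, -0.7]
opening: 0.0407
```

Run:
```python
from h import *
to(.5483,-.2475,.02,-6)
```

```text
t 15.22 tcp [ 0.5495 -0.2479  0.0352] jaw -6.27 ydown -1.0 open 0.0407 F [ 0.  -0.3 -0.7]
shift [-0.0002  0.0152 -0.0013] yaw -0.005 rows 1.0
```

Emit:
carry_out([
  {"linear": [0, 0.004, -0.001], "yaw": 0},
  {"linear": [0, 0.008, -0.001], "yaw": 0},
  {"linear": [0, 0.012, -0.001], "yaw": 0},
  {"linear": [0, 0.015, -0.001], "yaw": 0},
  {"linear": [0, 0.015, -0.001], "yaw": 0},
])

```text
t: 15.85
tool_pos: [0.5485, -0.2477, 0.02]
orientation: [-1.15, 1.285, -1.292]
force: [-0.5, -0.3, -0.8]
opening: 0.0407
```

Emit:
carry_out([
  {"linear": [0, 0, 0], "yaw": 0},
])

```text
t: 15.98
tool_pos: [0.5485, -0.2477, 0.02]
orientation: [-1.15, 1.284, -1.292]
force: [-0.2, 0.2, -0.4]
opening: 0.0409
```

Emit:
carry_out([
  {"linear": [0, 0.001, 0], "yaw": 0},
  {"linear": [0, 0.001, 0], "yaw": 0},
])

```text
t: 16.23
tool_pos: [0.5486, -0.2478, 0.0196]
orientation: [-1.15, 1.284, -1.292]
force: [-1.8, 2.0, 5.0]
opening: 0.0407
```

Emit:
carry_out([
  {"linear": [0, 0, 0], "yaw": 0},
  {"linear": [0, 0, 0], "yaw": 0},
  {"linear": [0, 0, 0], "yaw": 0},
  {"linear": [0, 0, 0], "yaw": 0},
], gripper=0.75)

```text
t: 16.73
tool_pos: [0.5486, -0.2478, 0.0195]
orientation: [-1.15, 1.284, -1.292]
force: [-0.1, -0.0, -0.4]
opening: 0.0694
```

Emit:
carry_out([
  {"linear": [0, -0.02, 0], "yaw": 0},
  {"linear": [0, -0.05, 0], "yaw": 0},
  {"linear": [0, -0.1, 0], "yaw": 0},
  {"linear": [0, -0.15, 0], "yaw": 0},
  {"linear": [0, -0.17, 0], "yaw": 0},
])

```text
t: 17.35
tool_pos: [0.5493, -0.2488, 0.1952]
orientation: [-1.148, 1.278, -1.298]
force: [0.7, 0.1, 0.0]
opening: 0.0696
```

Run:
```python
from h import *
to(.4827,.2657,.22,-9)
p=robot.camera_params('wrist');i=robot.read_camera('wrist');cv2.imwrite('pics/w12.png',i)
lid(i,p,'green',.049)
```

```text
t 17.35 tcp [ 0.5493 -0.2488  0.1952] jaw -6.27 ydown -0.9999 open 0.0696 F [0.7 0.1 0. ]
shift [-0.5041 -0.0275 -0.122 ] yaw 0.048 rows 9.0
green 0.049 circle [ 0.5489 -0.2382  0.0268] rms 0.0006 bbox (228, 147, 48, 50)
```

View pics/w12.png

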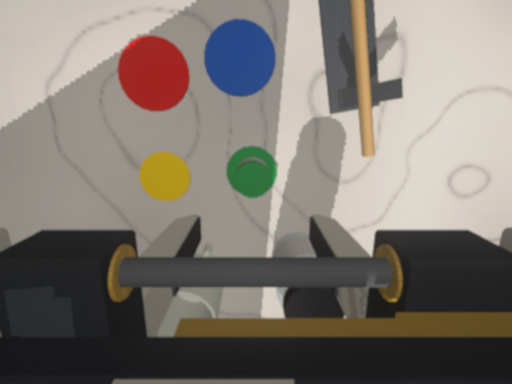

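Run:
```python
from h import *
to(.466,.195,.2,-9)
```

```text
t 17.4 tcp [ 0.5496 -0.249   0.1963] jaw -6.27 ydown -0.9999 open 0.0696 F [0.6 0.3 2.2]
shift [-0.4322 -0.0067 -0.1315] yaw 0.048 rows 8.0
```

Emit:
carry_out([
  {"linear": [-0.04, 0, -0.012], "yaw": 0.01},
  {"linear": [-0.09, 0, -0.027], "yaw": 0.02},
  {"linear": [-0.148, -0.002, -0.045], "yaw": 0.03},
  {"linear": [-0.206, -0.004, -0.063], "yaw": 0.04},
  {"linear": [-0.264, -0.006, -0.08], "yaw": 0.048},
], gripper=0.9)

```text
t: 18.02
tool_pos: [0.4974, 0.0239, 0.1991]
orientation: [-1.123, 1.314, -1.333]
force: [1.4, 0.4, 0.1]
opening: 0.0832
```

Run:
```python
from h import *
to(.466,.195,.2,-9)
```

```text
t 18.02 tcp [0.4974 0.0239 0.1991] jaw -9.06 ydown -0.9999 open 0.0832 F [1.4 0.4 0.1]
shift [-0.164  -0.002  -0.0579] yaw -0.001 rows 3.0
```

Emit:
carry_out([
  {"linear": [-0.055, 0, -0.019], "yaw": 0},
  {"linear": [-0.11, 0, -0.039], "yaw": 0},
  {"linear": [-0.15, 0, -0.053], "yaw": 0},
  {"linear": [-0.164, -0.001, -0.058], "yaw": 0},
  {"linear": [-0.164, -0.001, -0.058], "yaw": 0},
])

```text
t: 18.65
tool_pos: [0.4655, 0.1951, 0.1982]
orientation: [-1.125, 1.313, -1.332]
force: [-0.1, -0.9, 0.9]
opening: 0.0838
```

Emit:
carry_out([
  {"linear": [0, 0, 0], "yaw": 0},
  {"linear": [0, 0, 0], "yaw": 0},
])

```text
t: 18.9
tool_pos: [0.4658, 0.1939, 0.198]
orientation: [-1.125, 1.314, -1.333]
force: [0.1, 0.7, -0.1]
opening: 0.0836
```

Run:
```python
from h import *
p=robot.camera_params('wrist');i=robot.read_camera('wrist');cv2.imwrite('pics/w13.png',i)
lid(i,p,'yellow',.107);lid(i,p,'blue',.062);lid(i,p,'red',.062)
to(.4745,.2665,.15,-9)
```

```text
yellow 0.107 circle [0.4792 0.2638 0.0197] rms 0.0003 bbox (233, 91, 47, 48)
blue 0.062 circle [0.4784 0.2641 0.0277] rms 0.0015 bbox (226, 86, 57, 58)
red 0.062 circle [0.4534 0.1478 0.0298] rms 0.0007 bbox (223, 197, 52, 52)
t 18.95 tcp [0.4658 0.194  0.1981] jaw -9.06 ydown -0.9999 open 0.0838 F [ 0.2 -0.9 -0.3]
shift [-0.0731  0.0478 -0.0034] yaw -0.001 rows 2.0
```

View pics/w13.png

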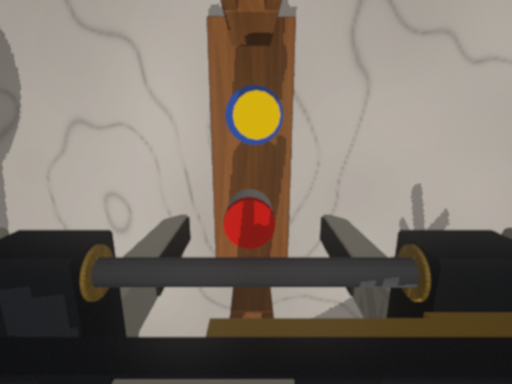

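Emit:
carry_out([
  {"linear": [-0.035, 0, 0.001], "yaw": 0},
  {"linear": [-0.071, 0, 0.001], "yaw": 0},
  {"linear": [-0.071, 0.03, 0.001], "yaw": 0},
  {"linear": [-0.071, 0.048, 0.001], "yaw": 0},
  {"linear": [-0.071, 0.048, 0.001], "yaw": 0},
])

```text
t: 19.58
tool_pos: [0.4773, 0.2625, 0.1479]
orientation: [-1.128, 1.317, -1.334]
force: [-1.1, 0.8, 0.5]
opening: 0.0834
```

Emit:
carry_out([
  {"linear": [0, 0, 0], "yaw": 0},
  {"linear": [0, 0, 0], "yaw": 0},
])

```text
t: 19.82
tool_pos: [0.4779, 0.2623, 0.1489]
orientation: [-1.127, 1.317, -1.334]
force: [-0.1, -0.5, 0.3]
opening: 0.0836
```

Run:
```python
from h import *
p=robot.camera_params('wrist');i=robot.read_camera('wrist')
lid(i,p,'yellow',.107)
to(.479,.264,.077,-9)
```

```text
yellow 0.107 circle [0.4794 0.2646 0.0208] rms 0.0007 bbox (229, 179, 54, 56)
t 19.88 tcp [0.4779 0.2624 0.1489] jaw -9.15 ydown -0.9999 open 0.0841 F [ 0.4  1.  -0.7]
shift [-0.0021  0.0719  0.0001] yaw -0.003 rows 2.0
```

Emit:
carry_out([
  {"linear": [-0.002, 0.03, 0], "yaw": 0},
  {"linear": [-0.002, 0.055, 0], "yaw": 0},
  {"linear": [-0.002, 0.071, 0], "yaw": 0},
  {"linear": [-0.002, 0.071, 0], "yaw": 0},
  {"linear": [-0.002, 0.071, 0], "yaw": 0},
])

```text
t: 20.5
tool_pos: [0.4796, 0.2643, 0.0791]
orientation: [-1.125, 1.316, -1.334]
force: [-0.8, 0.8, -0.1]
opening: 0.0834
```

Emit:
carry_out([
  {"linear": [0, 0, 0], "yaw": 0},
  {"linear": [0, 0, 0], "yaw": 0},
], gripper=0.65)

```text
t: 20.75
tool_pos: [0.4803, 0.2646, 0.0801]
orientation: [-1.123, 1.315, -1.334]
force: [0.7, -0.7, 0.5]
opening: 0.0682
```

Run:
```python
from h import *
to(.479,.264,.077,-9)
```

```text
t 20.75 tcp [0.4803 0.2646 0.0801] jaw -9.15 ydown -0.9999 open 0.0682 F [ 0.7 -0.7  0.5]
shift [ 0.0008  0.0031 -0.0013] yaw -0.003 rows 1.0
```

Emit:
carry_out([
  {"linear": [0.001, 0.003, -0.001], "yaw": 0},
  {"linear": [0.001, 0.003, -0.001], "yaw": 0},
  {"linear": [0.001, 0.003, -0.001], "yaw": 0},
  {"linear": [0.001, 0.003, -0.001], "yaw": 0},
])

```text
t: 21.25
tool_pos: [0.4792, 0.2638, 0.0771]
orientation: [-1.123, 1.315, -1.334]
force: [-0.0, -0.3, 0.1]
opening: 0.0607
```

Emit:
carry_out([
  {"linear": [0, 0, 0], "yaw": 0},
  {"linear": [0, 0, 0], "yaw": 0},
  {"linear": [0, 0, 0], "yaw": 0},
  {"linear": [0, 0, 0], "yaw": 0},
  {"linear": [0, 0, 0], "yaw": 0},
], gripper=0, newtons=20)

```text
t: 21.88
tool_pos: [0.4792, 0.2638, 0.0772]
orientation: [-1.123, 1.315, -1.334]
force: [0.0, -0.8, 1.6]
opening: 0.0409
```

Emit:
carry_out([
  {"linear": [0, -0.01, 0], "yaw": 0},
  {"linear": [0, -0.03, 0], "yaw": 0},
  {"linear": [0, -0.06, 0], "yaw": 0},
  {"linear": [0, -0.09, 0], "yaw": 0},
  {"linear": [0, -0.11, 0], "yaw": 0},
])

```text
t: 22.5
tool_pos: [0.4785, 0.2646, 0.1894]
orientation: [-1.121, 1.314, -1.334]
force: [0.2, 0.2, -0.2]
opening: 0.0408
```

Run:
```python
from h import *
to(.4365,-.2415,.19,-6)
i=robot.read_camera('scene')
cv2.imwrite('pics/s14.png',cv2.resize(i[60:240,240:440],None,fx=3.3,fy=3.3,interpolation=2))
```

```text
t 22.5 tcp [0.4785 0.2646 0.1894] jaw -9.15 ydown -0.9999 open 0.0408 F [ 0.2  0.2 -0.2]
shift [0.5063 0.0007 0.039 ] yaw -0.055 rows 9.0
```

View pics/s14.png

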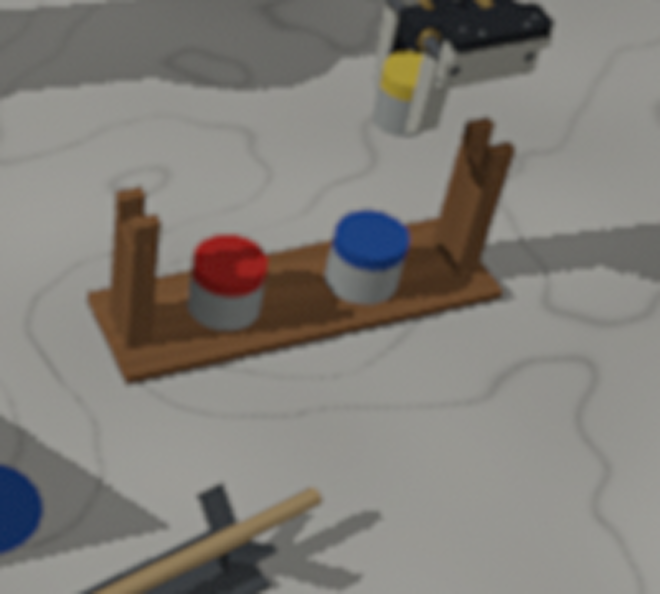

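Emit:
carry_out([
  {"linear": [0.025, 0, 0.002], "yaw": -0.005},
  {"linear": [0.075, 0, 0.006], "yaw": -0.01},
  {"linear": [0.13, 0, 0.01], "yaw": -0.02},
  {"linear": [0.185, 0, 0.014], "yaw": -0.025},
  {"linear": [0.24, 0, 0.018], "yaw": -0.03},
])

```text
t: 23.18
tool_pos: [0.4584, 0.0237, 0.1917]
orientation: [-1.134, 1.291, -1.312]
force: [1.1, -0.7, -0.4]
opening: 0.0407
```

Run:
```python
from h import *
to(.4365,-.2415,.19,-6)
```

```text
t 23.18 tcp [0.4584 0.0237 0.1917] jaw -7.4 ydown -0.9999 open 0.0407 F [ 1.1 -0.7 -0.4]
shift [0.2658 0.002  0.0124] yaw -0.024 rows 5.0
```

Emit:
carry_out([
  {"linear": [0.057, 0, 0.003], "yaw": -0.005},
  {"linear": [0.114, 0, 0.006], "yaw": -0.01},
  {"linear": [0.171, 0, 0.009], "yaw": -0.015},
  {"linear": [0.226, 0, 0.011], "yaw": -0.02},
  {"linear": [0.266, 0.01, 0.012], "yaw": -0.024},
])

```text
t: 23.8
tool_pos: [0.4359, -0.2442, 0.1821]
orientation: [-1.146, 1.273, -1.297]
force: [0.5, -0.5, -1.0]
opening: 0.0408
```

Emit:
carry_out([
  {"linear": [0, 0.02, 0], "yaw": 0},
  {"linear": [0, 0.05, 0], "yaw": 0},
  {"linear": [0, 0.08, 0], "yaw": 0},
  {"linear": [0, 0.08, 0], "yaw": 0},
  {"linear": [0, 0.08, 0], "yaw": 0},
])

```text
t: 24.42
tool_pos: [0.4376, -0.2446, 0.103]
orientation: [-1.146, 1.272, -1.297]
force: [0.1, -0.5, -1.2]
opening: 0.0406
```

Run:
```python
from h import *
to(.4365,-.2415,.04,-6)
p=robot.camera_params('wrist');i=robot.read_camera('wrist');cv2.imwrite('pics/w15.png',i)
lid(i,p,'red',.004)
lid(i,p,'green',.004)
```

```text
t 24.43 tcp [ 0.4376 -0.2446  0.103 ] jaw -6.09 ydown -0.9998 open 0.0406 F [ 0.1 -0.5 -1.2]
shift [-0.0031  0.0629 -0.0025] yaw -0.002 rows 2.0
red 0.004 circle [ 0.4458 -0.1187  0.0404] rms 0.0013 bbox (199, 0, 96, 99)
green 0.004 circle [ 0.5539 -0.2506  0.0364] rms 0.0051 bbox (334, 148, 82, 70)
```

View pics/w15.png

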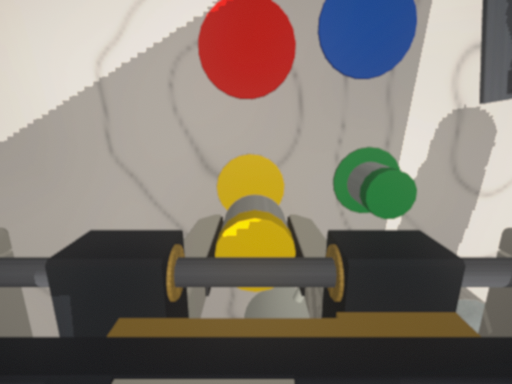

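Emit:
carry_out([
  {"linear": [-0.003, 0.025, -0.002], "yaw": 0},
  {"linear": [-0.003, 0.05, -0.002], "yaw": 0},
  {"linear": [-0.003, 0.067, -0.002], "yaw": 0},
  {"linear": [-0.003, 0.069, -0.002], "yaw": 0},
  {"linear": [-0.003, 0.069, -0.002], "yaw": 0},
])

```text
t: 25.1
tool_pos: [0.4382, -0.2425, 0.0354]
orientation: [-1.145, 1.27, -1.299]
force: [-0.6, -0.5, -0.2]
opening: 0.0407
```

Emit:
carry_out([
  {"linear": [0, 0, 0], "yaw": 0},
  {"linear": [0, 0, 0], "yaw": 0},
])

```text
t: 25.35
tool_pos: [0.4389, -0.2429, 0.0364]
orientation: [-1.145, 1.269, -1.301]
force: [-0.4, 0.6, -1.1]
opening: 0.0409
```

Run:
```python
from h import *
to(.4365,-.2415,.0195,-6)
```

```text
t 25.35 tcp [ 0.4389 -0.2429  0.0364] jaw -6.09 ydown -0.9998 open 0.0409 F [-0.4  0.6 -1.1]
shift [-0.0012  0.0168 -0.0028] yaw -0.002 rows 1.0
```

Emit:
carry_out([
  {"linear": [-0.001, 0.005, -0.002], "yaw": 0},
  {"linear": [-0.001, 0.01, -0.003], "yaw": 0},
  {"linear": [-0.001, 0.014, -0.003], "yaw": 0},
  {"linear": [-0.001, 0.0165, -0.003], "yaw": 0},
  {"linear": [-0.001, 0.0165, -0.003], "yaw": 0},
])

```text
t: 25.98
tool_pos: [0.4362, -0.2417, 0.0196]
orientation: [-1.145, 1.269, -1.3]
force: [0.4, 0.8, -0.1]
opening: 0.0412
```

Run:
```python
from h import *
to(.4365,-.2415,.0195,-6); print(Ro.from_rotvec(robot.read_state()['orientation']).as_matrix().round(4))
```

```text
t 25.98 tcp [ 0.4362 -0.2417  0.0196] jaw -6.09 ydown -0.9998 open 0.0412 F [ 0.4  0.8 -0.1]
shift [-0.0002  0.0001  0.0002] yaw -0.002 rows 1.0
[[-0.1061  0.0206  0.9941]
 [-0.9943 -0.0059 -0.106 ]
 [ 0.0036 -0.9998  0.0211]]
```

Emit:
carry_out([
  {"linear": [0, 0.001, 0], "yaw": 0},
  {"linear": [0, 0.001, 0], "yaw": 0},
])

```text
t: 26.22
tool_pos: [0.4365, -0.2418, 0.0192]
orientation: [-1.145, 1.269, -1.301]
force: [-3.3, 1.0, 5.8]
opening: 0.0408
```

Emit:
carry_out([
  {"linear": [0, 0, 0], "yaw": 0},
  {"linear": [0, 0, 0], "yaw": 0},
  {"linear": [0, 0, 0], "yaw": 0},
  {"linear": [0, 0, 0], "yaw": 0},
], gripper=0.75)

```text
t: 26.72
tool_pos: [0.4364, -0.2418, 0.0191]
orientation: [-1.145, 1.269, -1.3]
force: [1.0, 1.2, -0.5]
opening: 0.0694
```

Emit:
carry_out([
  {"linear": [0, -0.02, 0], "yaw": 0},
  {"linear": [0, -0.05, 0], "yaw": 0},
  {"linear": [0, -0.1, 0], "yaw": 0},
  {"linear": [0, -0.15, 0], "yaw": 0},
  {"linear": [0, -0.17, 0], "yaw": 0},
])

```text
t: 27.35
tool_pos: [0.4343, -0.2417, 0.193]
orientation: [-1.144, 1.264, -1.305]
force: [-0.5, -0.2, -0.7]
opening: 0.0695
```

Run:
```python
from h import *
p=robot.camera_params('wrist');i=robot.read_camera('wrist');cv2.imwrite('pics/w16.png',i)
to(.4534,.1475,.12,-9)
P=robot.camera_params('scene');i=robot.read_camera('scene')
cv2.imwrite('pics/s16.png',cv2.resize(i[130:310,80:340],None,fx=3,fy=3,interpolation=2))
```

```text
t 27.4 tcp [ 0.4348 -0.2421  0.1946] jaw -6.08 ydown -0.9996 open 0.0698 F [ 0.7 -1.   1.9]
shift [-0.3899  0.0712 -0.0248] yaw 0.051 rows 7.0
```

View pics/w16.png

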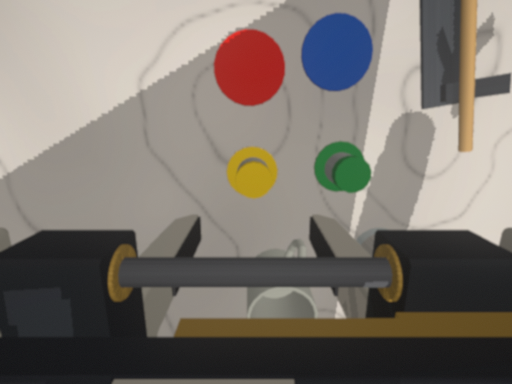

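View pics/s16.png

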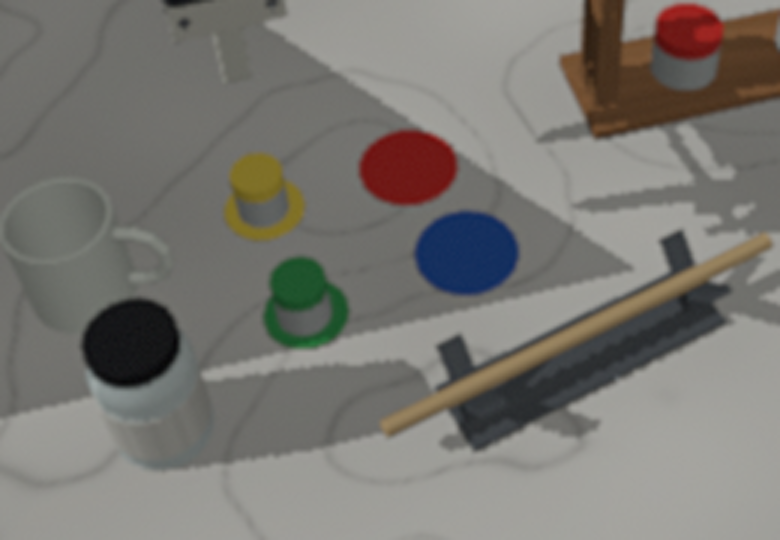

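Emit:
carry_out([
  {"linear": [-0.04, 0, -0.002], "yaw": 0.01},
  {"linear": [-0.095, 0, -0.006], "yaw": 0.02},
  {"linear": [-0.15, 0, -0.01], "yaw": 0.03},
  {"linear": [-0.208, 0, -0.013], "yaw": 0.04},
  {"linear": [-0.266, 0, -0.017], "yaw": 0.05},
], gripper=1)

```text
t: 28.08
tool_pos: [0.4449, 0.0262, 0.1885]
orientation: [-1.118, 1.302, -1.341]
force: [1.6, 0.3, 0.1]
opening: 0.0929
```

Run:
```python
from h import *
to(.4534,.1475,.12,-9)
```

```text
t 28.07 tcp [0.4449 0.0262 0.1885] jaw -8.99 ydown -0.9997 open 0.0929 F [1.6 0.3 0.1]
shift [-0.1215  0.0675 -0.0122] yaw 0.0 rows 3.0
```

Emit:
carry_out([
  {"linear": [-0.05, 0, -0.006], "yaw": 0},
  {"linear": [-0.1, 0, -0.012], "yaw": 0},
  {"linear": [-0.121, 0.02, -0.012], "yaw": 0},
  {"linear": [-0.121, 0.06, -0.012], "yaw": 0},
  {"linear": [-0.121, 0.066, -0.012], "yaw": 0},
])

```text
t: 28.7
tool_pos: [0.4501, 0.1466, 0.117]
orientation: [-1.126, 1.306, -1.338]
force: [-1.3, 0.1, -0.1]
opening: 0.0934
```

Run:
```python
from h import *
for k in range(3):
  p=robot.camera_params('wrist');i=robot.read_camera('wrist')
lid(i,p,'red',.062);lid(i,p,'blue',.062)
cv2.imwrite('pics/w17.png',i)
to(.4534,.1475,.035,-9)
```

```text
red 0.062 circle [0.4532 0.1473 0.0296] rms 0.0005 bbox (219, 166, 72, 72)
blue 0.062 circle [0.4775 0.2635 0.0291] rms 0.0006 bbox (221, 0, 83, 89)
t 28.85 tcp [0.4533 0.1467 0.1215] jaw -9.02 ydown -0.9997 open 0.0933 F [-0.1 -0.2 -1.1]
shift [-0.0013  0.0865 -0.0021] yaw -0.0 rows 2.0
```

View pics/w17.png

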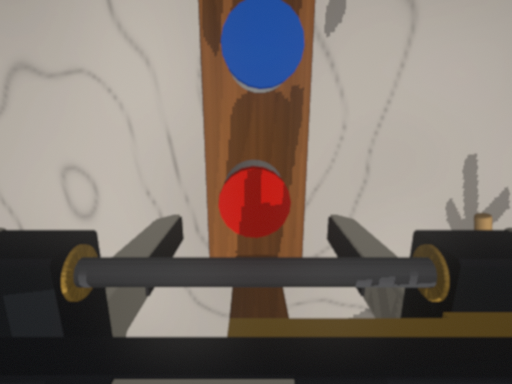

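Emit:
carry_out([
  {"linear": [-0.001, 0.03, -0.002], "yaw": 0},
  {"linear": [-0.001, 0.06, -0.003], "yaw": 0},
  {"linear": [-0.001, 0.08, -0.003], "yaw": 0},
  {"linear": [-0.001, 0.086, -0.003], "yaw": 0},
  {"linear": [-0.001, 0.086, -0.003], "yaw": 0},
])

```text
t: 29.48
tool_pos: [0.4533, 0.1473, 0.0366]
orientation: [-1.117, 1.302, -1.342]
force: [0.4, -0.2, 0.5]
opening: 0.0927
```

Run:
```python
from h import *
for k in range(2): robot.read_camera('wrist')
to(.4533,.1474,.035,-9)
```

```text
t 29.57 tcp [0.4537 0.1474 0.0371] jaw -9.04 ydown -0.9996 open 0.093 F [0.2 0.5 0.2]
shift [ 0.0001  0.002  -0.0005] yaw -0.001 rows 1.0
```

Emit:
carry_out([
  {"linear": [0, 0.002, 0], "yaw": 0},
  {"linear": [0, 0.002, 0], "yaw": 0},
  {"linear": [0, 0.002, 0], "yaw": 0},
  {"linear": [0, 0.002, 0], "yaw": 0},
  {"linear": [0, 0.002, 0], "yaw": 0},
], gripper=0, newtons=30)

```text
t: 30.2
tool_pos: [0.4537, 0.1474, 0.0351]
orientation: [-1.117, 1.302, -1.342]
force: [-1.2, -0.2, 1.1]
opening: 0.0584
```

Emit:
carry_out([
  {"linear": [0, 0, 0], "yaw": 0},
  {"linear": [0, 0, 0], "yaw": 0},
])

```text
t: 30.45
tool_pos: [0.4537, 0.1475, 0.0352]
orientation: [-1.117, 1.302, -1.342]
force: [-0.9, 0.3, 2.4]
opening: 0.0589
```

Emit:
carry_out([
  {"linear": [0, -0.012, 0], "yaw": 0},
  {"linear": [0, -0.04, 0], "yaw": 0},
  {"linear": [0, -0.08, 0], "yaw": 0},
  {"linear": [0, -0.12, 0], "yaw": 0},
  {"linear": [0, -0.15, 0], "yaw": 0},
])

```text
t: 31.08
tool_pos: [0.4503, 0.1489, 0.1878]
orientation: [-1.115, 1.3, -1.342]
force: [-0.3, -0.2, -1.7]
opening: 0.0593
```

Run:
```python
from h import *
to(.447,-.1187,.19,-6)
i=robot.read_camera('scene')
cv2.imwrite('pics/s18.png',cv2.resize(i[60:240,220:440],None,fx=3.3,fy=3.3,interpolation=2))
```

```text
t 31.07 tcp [0.4503 0.1489 0.1878] jaw -9.03 ydown -0.9996 open 0.0593 F [-0.3 -0.2 -1.7]
shift [ 2.648e-01 -1.000e-04  3.880e-02] yaw -0.053 rows 5.0
```

View pics/s18.png

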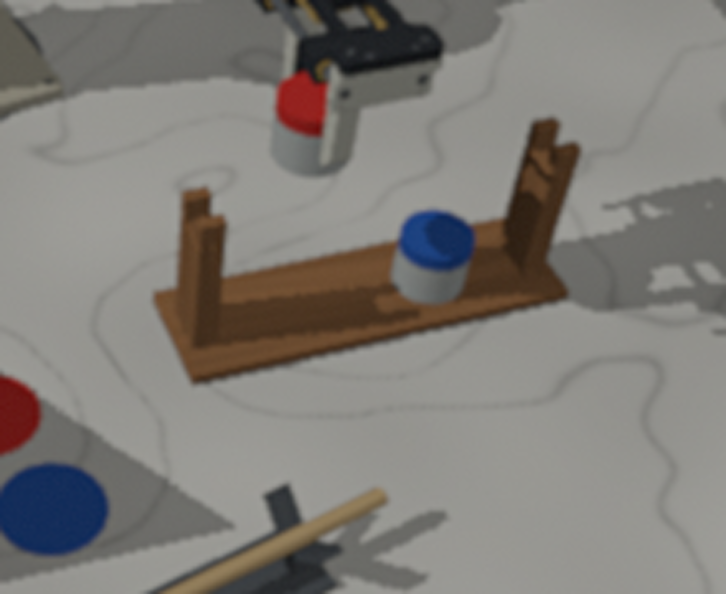

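Emit:
carry_out([
  {"linear": [0.025, 0, 0.004], "yaw": -0.01},
  {"linear": [0.075, 0, 0.011], "yaw": -0.02},
  {"linear": [0.13, 0, 0.019], "yaw": -0.03},
  {"linear": [0.185, 0, 0.027], "yaw": -0.04},
  {"linear": [0.235, 0, 0.034], "yaw": -0.05},
])

```text
t: 31.75
tool_pos: [0.4483, -0.0898, 0.1934]
orientation: [-1.136, 1.261, -1.307]
force: [0.6, 0.0, -2.0]
opening: 0.0591
```

Run:
```python
from h import *
to(.447,-.1187,.1,-6)
```

```text
t 31.75 tcp [ 0.4483 -0.0898  0.1934] jaw -6.16 ydown -0.9994 open 0.0591 F [ 0.6  0.  -2. ]
shift [ 0.0285  0.0936 -0.0013] yaw -0.003 rows 2.0
```

Emit:
carry_out([
  {"linear": [0.02, 0.01, 0], "yaw": 0},
  {"linear": [0.028, 0.04, -0.001], "yaw": 0},
  {"linear": [0.028, 0.075, -0.001], "yaw": 0},
  {"linear": [0.028, 0.093, -0.001], "yaw": 0},
  {"linear": [0.028, 0.093, -0.001], "yaw": 0},
])

```text
t: 32.38
tool_pos: [0.4457, -0.1176, 0.0986]
orientation: [-1.138, 1.264, -1.305]
force: [-0.6, 0.7, -1.7]
opening: 0.0589
```

Run:
```python
from h import *
for k in range(3):
  p=robot.camera_params('wrist');i=robot.read_camera('wrist')
cv2.imwrite('pics/w19.png',i)
lid(i,p,'blue',.004)
to(.447,-.1187,.04,-6)
```

```text
blue 0.004 circle [ 0.5487 -0.1115  0.0404] rms 0.0003 bbox (314, 130, 85, 84)
t 32.52 tcp [ 0.4479 -0.1184  0.1016] jaw -6.15 ydown -0.9994 open 0.0586 F [ 0.3 -0.6 -1.7]
shift [ 0.0001  0.0616 -0.003 ] yaw -0.003 rows 1.0
```

View pics/w19.png

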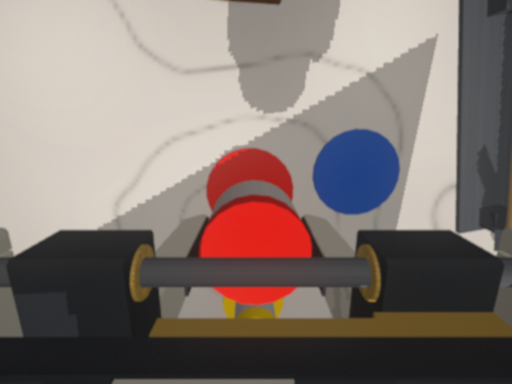

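Emit:
carry_out([
  {"linear": [0, 0.025, -0.001], "yaw": 0},
  {"linear": [0, 0.045, -0.003], "yaw": 0},
  {"linear": [0, 0.058, -0.004], "yaw": 0},
  {"linear": [0, 0.06, -0.004], "yaw": 0},
  {"linear": [0, 0.06, -0.004], "yaw": 0},
])

```text
t: 33.15
tool_pos: [0.4466, -0.1187, 0.0423]
orientation: [-1.135, 1.258, -1.309]
force: [0.1, 0.1, -0.9]
opening: 0.0592
```

Run:
```python
from h import *
for k in range(2): robot.read_camera('wrist')
to(.447,-.1187,.0275,-6)
```

```text
t 33.25 tcp [ 0.4468 -0.1188  0.0426] jaw -6.16 ydown -0.9993 open 0.0587 F [-0.3 -0.  -2.2]
shift [-0.0002  0.015  -0.0004] yaw -0.003 rows 1.0
```

Emit:
carry_out([
  {"linear": [0, 0.005, 0], "yaw": 0},
  {"linear": [0, 0.009, 0], "yaw": 0},
  {"linear": [0, 0.012, 0], "yaw": 0},
  {"linear": [0, 0.015, 0], "yaw": 0},
  {"linear": [0, 0.0155, 0], "yaw": 0},
])

```text
t: 33.88
tool_pos: [0.4473, -0.1189, 0.0273]
orientation: [-1.135, 1.258, -1.309]
force: [-3.4, 0.7, 7.2]
opening: 0.0591
```

Run:
```python
from h import *
to(.447,-.1187,.0275,-6)
```

```text
t 33.88 tcp [ 0.4473 -0.1189  0.0273] jaw -6.15 ydown -0.9994 open 0.0591 F [-3.4  0.7  7.2]
shift [-0.0002 -0.0002 -0.0003] yaw -0.003 rows 1.0
```

Emit:
carry_out([
  {"linear": [0, 0, 0], "yaw": 0},
  {"linear": [0, 0, 0], "yaw": 0},
  {"linear": [0, 0, 0], "yaw": 0},
  {"linear": [0, 0, 0], "yaw": 0},
], gripper=0.9)

```text
t: 34.38
tool_pos: [0.4473, -0.1189, 0.0273]
orientation: [-1.135, 1.258, -1.309]
force: [0.2, -0.3, -0.3]
opening: 0.0837
```

Emit:
carry_out([
  {"linear": [0, -0.02, 0.001], "yaw": 0},
  {"linear": [0, -0.05, 0.002], "yaw": 0},
  {"linear": [0, -0.1, 0.004], "yaw": 0},
  {"linear": [0, -0.15, 0.005], "yaw": 0},
  {"linear": [0, -0.17, 0.006], "yaw": 0},
])

```text
t: 35.0
tool_pos: [0.4488, -0.1187, 0.2013]
orientation: [-1.133, 1.254, -1.313]
force: [0.5, -0.4, -0.2]
opening: 0.084
```

Run:
```python
from h import *
p=robot.camera_params('wrist');i=robot.read_camera('wrist');cv2.imwrite('pics/w20.png',i)
to(.4775,.2638,.12,-9); print(Ro.from_rotvec(robot.read_state()['orientation']).as_matrix()[:,1].round(4))
```

```text
t 35.05 tcp [ 0.4496 -0.1189  0.2029] jaw -6.14 ydown -0.9991 open 0.0838 F [ 0.1 -0.6  2.2]
shift [-0.384   0.0798 -0.0167] yaw 0.05 rows 7.0
[ 0.0417 -0.011  -0.9991]
```

View pics/w20.png

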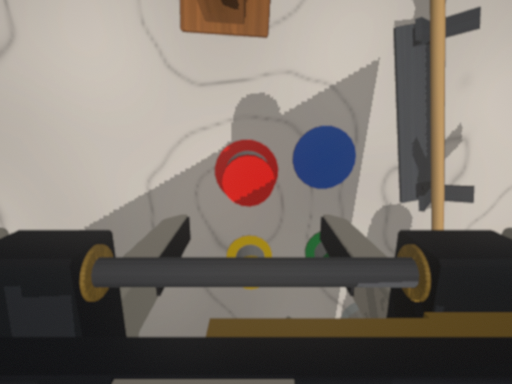

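Emit:
carry_out([
  {"linear": [-0.05, 0, -0.002], "yaw": 0.01},
  {"linear": [-0.107, 0, -0.005], "yaw": 0.02},
  {"linear": [-0.165, 0.005, -0.007], "yaw": 0.03},
  {"linear": [-0.223, 0.008, -0.01], "yaw": 0.04},
  {"linear": [-0.28, 0.01, -0.014], "yaw": 0.05},
], gripper=1)

```text
t: 35.67
tool_pos: [0.4655, 0.1627, 0.1894]
orientation: [-1.105, 1.289, -1.35]
force: [0.1, -1.3, 0.7]
opening: 0.0928
```

Run:
```python
from h import *
to(.4775,.2638,.11,-9)
```

```text
t 35.67 tcp [0.4655 0.1627 0.1894] jaw -9.03 ydown -0.9991 open 0.0928 F [ 0.1 -1.3  0.7]
shift [-0.1021  0.0787 -0.0074] yaw -0.001 rows 3.0
```

Emit:
carry_out([
  {"linear": [-0.05, 0, -0.003], "yaw": 0},
  {"linear": [-0.09, 0.01, -0.006], "yaw": 0},
  {"linear": [-0.102, 0.04, -0.007], "yaw": 0},
  {"linear": [-0.102, 0.078, -0.007], "yaw": 0},
  {"linear": [-0.102, 0.078, -0.007], "yaw": 0},
])

```text
t: 36.3
tool_pos: [0.4747, 0.2624, 0.1062]
orientation: [-1.114, 1.292, -1.349]
force: [0.4, 0.0, 0.3]
opening: 0.093
```

Run:
```python
from h import *
for k in range(3):
  p=robot.camera_params('wrist');i=robot.read_camera('wrist')
lid(i,p,'blue',.062)
cv2.imwrite('pics/w21.png',i)
to(.4777,.2638,.035,-9)
```

```text
blue 0.062 circle [0.4778 0.2651 0.0294] rms 0.0005 bbox (215, 168, 75, 74)
t 36.45 tcp [0.4785 0.2637 0.1119] jaw -9.05 ydown -0.9991 open 0.0931 F [-0.1 -0.3  0.5]
shift [-0.0003  0.0768 -0.0041] yaw -0.001 rows 2.0
```

View pics/w21.png

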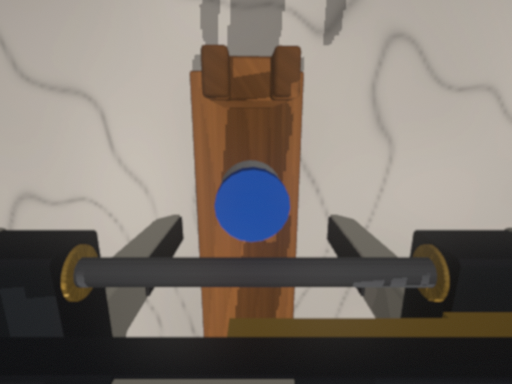

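Run:
```python
from h import *
p=robot.camera_params('wrist'); print((-p['R'].T@p['t']).round(3))
to(.4777,.2643,.035,-9)
```

```text
[0.483 0.332 0.27 ]
t 36.45 tcp [0.4785 0.2637 0.1119] jaw -9.05 ydown -0.9991 open 0.0931 F [-0.1 -0.3  0.5]
shift [-0.0008  0.0768 -0.0042] yaw -0.001 rows 2.0
```

Emit:
carry_out([
  {"linear": [-0.001, 0.03, -0.002], "yaw": 0},
  {"linear": [-0.001, 0.055, -0.004], "yaw": 0},
  {"linear": [-0.001, 0.072, -0.005], "yaw": 0},
  {"linear": [-0.001, 0.077, -0.005], "yaw": 0},
  {"linear": [-0.001, 0.077, -0.005], "yaw": 0},
])

```text
t: 37.08
tool_pos: [0.4775, 0.2648, 0.0355]
orientation: [-1.103, 1.288, -1.35]
force: [-0.5, 0.3, -0.7]
opening: 0.0928
```

Run:
```python
from h import *
for k in range(2): robot.read_camera('wrist')
to(.4777,.2643,.035,-9)
```

```text
t 37.17 tcp [0.4778 0.265  0.036 ] jaw -9.06 ydown -0.999 open 0.0932 F [-0.4 -0.1  0.3]
shift [ 0.0007  0.001  -0.0001] yaw -0.001 rows 1.0
```

Emit:
carry_out([
  {"linear": [0.001, 0.001, 0], "yaw": 0},
  {"linear": [0.001, 0.001, 0], "yaw": 0},
  {"linear": [0.001, 0.001, 0], "yaw": 0},
  {"linear": [0.001, 0.001, 0], "yaw": 0},
  {"linear": [0.001, 0.001, 0], "yaw": 0},
], gripper=0, newtons=30)

```text
t: 37.8
tool_pos: [0.4778, 0.264, 0.0352]
orientation: [-1.102, 1.288, -1.35]
force: [0.2, -0.5, 1.7]
opening: 0.0596
```

Emit:
carry_out([
  {"linear": [0, 0, 0], "yaw": 0},
  {"linear": [0, 0, 0], "yaw": 0},
  {"linear": [0, -0.012, 0], "yaw": 0},
  {"linear": [0, -0.04, 0.001], "yaw": 0},
  {"linear": [0, -0.075, 0.003], "yaw": 0},
])

```text
t: 38.42
tool_pos: [0.4765, 0.2639, 0.1105]
orientation: [-1.104, 1.288, -1.35]
force: [0.2, -1.0, -3.1]
opening: 0.0593
```

Run:
```python
from h import *
to(.4777,.2643,.19,-9)
```

```text
t 38.42 tcp [0.4765 0.2639 0.1105] jaw -9.05 ydown -0.9991 open 0.0593 F [ 0.2 -1.  -3.1]
shift [-0.0002 -0.0794  0.0045] yaw -0.001 rows 2.0
```

Emit:
carry_out([
  {"linear": [0, -0.045, 0.003], "yaw": 0},
  {"linear": [0.005, -0.08, 0.006], "yaw": 0},
  {"linear": [0.045, -0.08, 0.02], "yaw": -0.01},
  {"linear": [0.095, -0.08, 0.038], "yaw": -0.02},
  {"linear": [0.145, -0.08, 0.056], "yaw": -0.03},
])

```text
t: 39.05
tool_pos: [0.5055, 0.1116, 0.1942]
orientation: [-1.12, 1.265, -1.328]
force: [0.3, -0.6, -2.0]
opening: 0.059
```

Run:
```python
from h import *
to(.549,-.1125,.17,-6)
```

```text
t 39.05 tcp [0.5055 0.1116 0.1942] jaw -7.25 ydown -0.999 open 0.059 F [ 0.3 -0.6 -2. ]
shift [0.2167 0.0284 0.0703] yaw -0.022 rows 4.0
```

Emit:
carry_out([
  {"linear": [0.05, 0, 0.016], "yaw": -0.005},
  {"linear": [0.1, 0, 0.032], "yaw": -0.01},
  {"linear": [0.15, 0, 0.049], "yaw": -0.015},
  {"linear": [0.2, 0.01, 0.065], "yaw": -0.02},
  {"linear": [0.216, 0.028, 0.07], "yaw": -0.022},
])

```text
t: 39.67
tool_pos: [0.5494, -0.1149, 0.1713]
orientation: [-1.13, 1.249, -1.316]
force: [-0.3, 1.2, -3.1]
opening: 0.0595
```

Run:
```python
from h import *
to(.549,-.1125,.09,-6)
```

```text
t 39.67 tcp [ 0.5494 -0.1149  0.1713] jaw -6.15 ydown -0.9989 open 0.0595 F [-0.3  1.2 -3.1]
shift [-0.0029  0.0812 -0.0044] yaw -0.003 rows 2.0
```

Emit:
carry_out([
  {"linear": [-0.003, 0.025, -0.001], "yaw": 0},
  {"linear": [-0.003, 0.055, -0.003], "yaw": 0},
  {"linear": [-0.003, 0.08, -0.005], "yaw": 0},
  {"linear": [-0.003, 0.085, -0.005], "yaw": 0},
  {"linear": [-0.003, 0.085, -0.005], "yaw": 0},
])

```text
t: 40.3
tool_pos: [0.5485, -0.1119, 0.0864]
orientation: [-1.13, 1.249, -1.315]
force: [0.3, 0.3, -2.0]
opening: 0.0594
```

Run:
```python
from h import *
for k in range(3):
  p=robot.camera_params('wrist');i=robot.read_camera('wrist')
cv2.imwrite('pics/w22.png',i)
i=robot.read_camera('scene')
cv2.imwrite('pics/s22.png',cv2.resize(i[110:310,120:340],None,fx=3,fy=3,interpolation=2))
to(.549,-.1125,.04,-6)
```

```text
t 40.5 tcp [ 0.5496 -0.1125  0.0877] jaw -6.14 ydown -0.9988 open 0.0593 F [ 0.5  1.1 -2.7]
shift [-0.0003  0.0476 -0.0029] yaw -0.002 rows 1.0
```

View pics/w22.png

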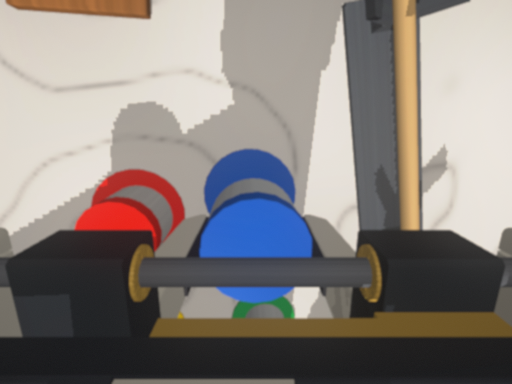

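View pics/s22.png

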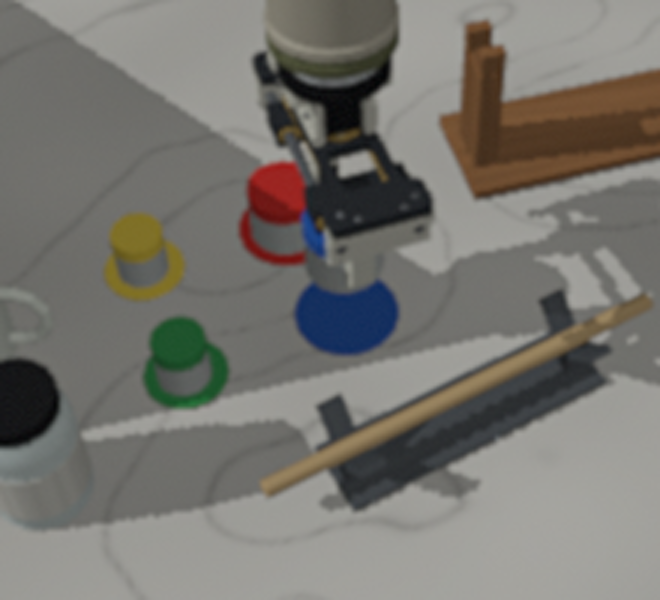

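Emit:
carry_out([
  {"linear": [0, 0.02, -0.001], "yaw": 0},
  {"linear": [0, 0.035, -0.003], "yaw": 0},
  {"linear": [0, 0.045, -0.003], "yaw": 0},
  {"linear": [0, 0.047, -0.003], "yaw": 0},
  {"linear": [0, 0.047, -0.003], "yaw": 0},
])

```text
t: 41.12
tool_pos: [0.5488, -0.1128, 0.0405]
orientation: [-1.129, 1.247, -1.317]
force: [0.5, 0.4, -2.4]
opening: 0.0593
```

Run:
```python
from h import *
for k in range(2): robot.read_camera('wrist')
to(.549,-.1125,.0275,-6)
```

```text
t 41.23 tcp [ 0.5493 -0.113   0.0412] jaw -6.15 ydown -0.9988 open 0.0594 F [ 0.5 -0.8 -1.6]
shift [-0.0005  0.0136 -0.001 ] yaw -0.003 rows 1.0
```

Emit:
carry_out([
  {"linear": [0, 0.005, 0], "yaw": 0},
  {"linear": [0, 0.008, -0.001], "yaw": 0},
  {"linear": [0, 0.011, -0.001], "yaw": 0},
  {"linear": [0, 0.0135, -0.001], "yaw": 0},
  {"linear": [0, 0.014, -0.001], "yaw": 0},
])

```text
t: 41.85
tool_pos: [0.5489, -0.1131, 0.0273]
orientation: [-1.128, 1.246, -1.318]
force: [-1.6, -1.4, 2.9]
opening: 0.0593
```

Run:
```python
from h import *
to(.549,-.1125,.0272,-6)
```

```text
t 41.85 tcp [ 0.5489 -0.1131  0.0273] jaw -6.14 ydown -0.9988 open 0.0593 F [-1.6 -1.4  2.9]
shift [-0.0006  0.0001  0.    ] yaw -0.002 rows 1.0
```

Contact reached; release and retreat straight up.

Emit:
carry_out([
  {"linear": [0, 0, 0], "yaw": 0},
  {"linear": [0, 0, 0], "yaw": 0},
  {"linear": [0, 0, 0], "yaw": 0},
  {"linear": [0, 0, 0], "yaw": 0},
], gripper=0.85)

```text
t: 42.35
tool_pos: [0.549, -0.1131, 0.0274]
orientation: [-1.128, 1.246, -1.318]
force: [-0.5, -0.8, -0.5]
opening: 0.0793
```

Emit:
carry_out([
  {"linear": [0, -0.02, 0.001], "yaw": 0},
  {"linear": [0, -0.05, 0.002], "yaw": 0},
  {"linear": [0, -0.1, 0.005], "yaw": 0},
  {"linear": [0, -0.15, 0.007], "yaw": 0},
  {"linear": [0, -0.19, 0.009], "yaw": 0},
])

```text
t: 42.98
tool_pos: [0.5493, -0.1117, 0.2201]
orientation: [-1.127, 1.245, -1.319]
force: [-0.1, 0.1, -0.7]
opening: 0.0788
```

Emit:
carry_out([
  {"linear": [-0.05, 0, 0], "yaw": 0},
  {"linear": [-0.1, 0, 0], "yaw": 0},
  {"linear": [-0.16, 0, 0], "yaw": 0},
  {"linear": [-0.22, 0, 0], "yaw": 0},
  {"linear": [-0.27, 0, 0], "yaw": 0},
])

```text
t: 43.6
tool_pos: [0.5781, 0.1591, 0.2179]
orientation: [-1.127, 1.244, -1.319]
force: [1.0, -0.3, -1.3]
opening: 0.0792
```

Run:
```python
from h import *
to(.549,-.1125,.2,-6)
for n in ['top','scene']:
  p=robot.camera_params(n);i=robot.read_camera(n); cv2.imwrite(f'pics/{n}_end.png',i)
  print(n)
  for c,z in [('red',.054),('blue',.054),('green',.049),('yellow',.049)]: lid(i,p,c,z,100)
i=cv2.imread('pics/top_end.png');cv2.imwrite('pics/te.png',cv2.resize(i[120:270,200:420],None,fx=3.5,fy=3.5,interpolation=2))
i=cv2.imread('pics/scene_end.png');cv2.imwrite('pics/se.png',cv2.resize(i[130:320,70:340],None,fx=2.9,fy=2.9,interpolation=2))
```

```text
t 43.6 tcp [0.5781 0.1591 0.2179] jaw -6.1 ydown -0.9987 open 0.0792 F [ 1.  -0.3 -1.3]
shift [ 0.273   0.0201 -0.001 ] yaw -0.002 rows 5.0
top
red 0.054 circle [ 0.4432 -0.1166  0.0378] rms 0.0007 bbox (263, 218, 28, 28)
blue 0.054 circle [ 0.542  -0.111   0.0372] rms 0.0008 bbox (261, 183, 27, 28)
green 0.049 circle [ 0.5414 -0.2409  0.0283] rms 0.0008 bbox (310, 186, 21, 21)
yellow 0.049 circle [ 0.4336 -0.2352  0.0296] rms 0.0009 bbox (308, 224, 23, 22)
scene
red 0.054 circle [ 0.4784 -0.1298  0.0391] rms 0.0124 bbox (200, 164, 32, 34)
blue 0.054 circle [ 0.575  -0.1224  0.0447] rms 0.0071 bbox (219, 191, 34, 37)
green 0.049 circle [ 0.5748 -0.251   0.0319] rms 0.0054 bbox (168, 216, 28, 30)
yellow 0.049 circle [ 0.4663 -0.2452  0.0347] rms 0.0068 bbox (155, 181, 26, 29)
```

View pics/te.png

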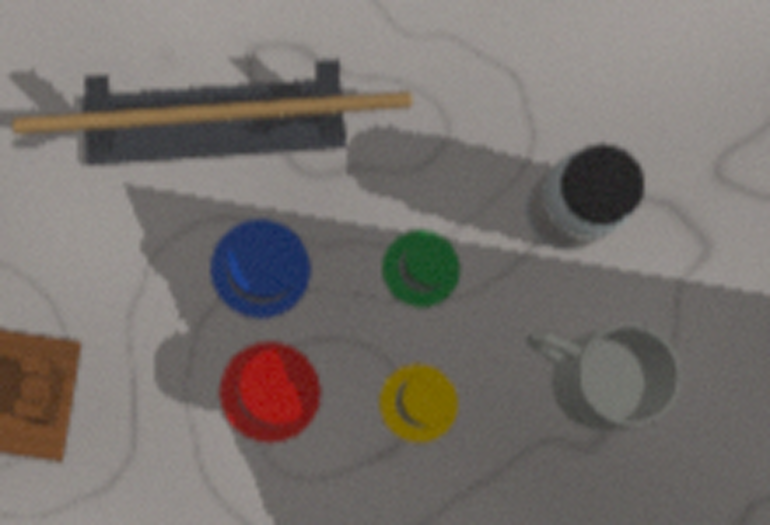

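View pics/se.png

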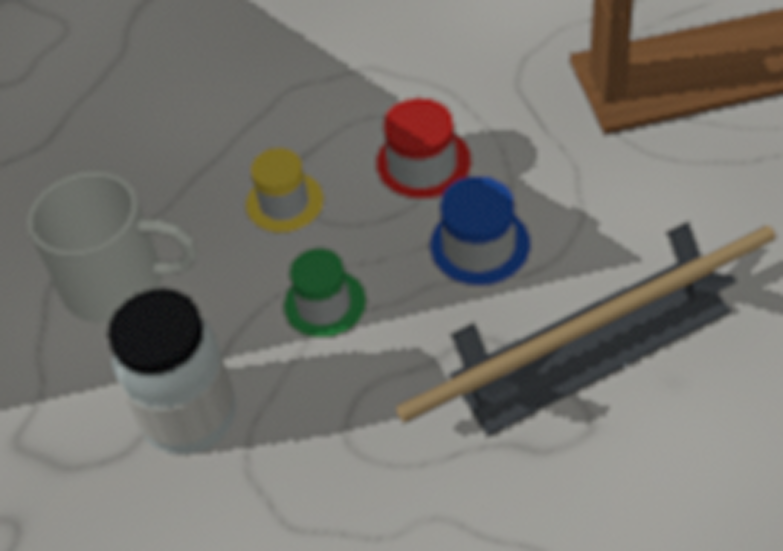

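Run:
```python
from h import *
C=dict(red=(.4468,-.1187,.03,.054),blue=(.5495,-.113,.03,.054),green=(.5483,-.2475,.021,.049),yellow=(.4364,-.2415,.021,.049))
a=np.linspace(0,2*np.pi,60)
p=robot.camera_params('scene');i=cv2.resize(cv2.imread('pics/scene_end.png'),None,fx=5,fy=5,interpolation=2)
for n,(x,y,r,z) in C.items():
  for zz in(.004,z):
    q=proj(p,np.stack([x+r*np.cos(a),y+r*np.sin(a),0*a+zz],-1)); cv2.polylines(i,[((q+.5)*5-.5).round().astype(int)],True,(255,255,255),1)
cv2.imwrite('pics/ov_end.png',i[780:1260,760:1310])
p=robot.camera_params('top')
for e in [((200+12/3.5,120+126/3.5),(200+410/3.5,120+100/3.5))]:
  u=back(p,*e[0],.035);v=back(p,*e[1],.035);print(u,v,(u+v)/2)
print(robot.read_state()['t'])
```

```text
[0.66386263 0.08982326 0.035     ] [ 0.68346186 -0.2396541   0.035     ] [ 0.67366225 -0.07491542  0.035     ]
43.7
```

View pics/ov_end.png

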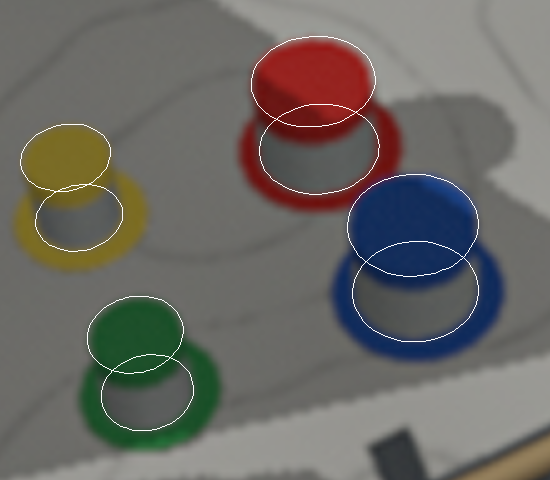

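All four tins match the overlay of an upright tin centred on its coaster, to about 1–2 mm. The gripper is clear of everything, so I'm handing in.

```bash
python3 -c "
from plant import robot
print(robot.close_job()); print(robot.read_state()['t'])"
```

```text
the job is handed in; nothing more can be done
None
the job is handed in; nothing more can be done
```

The job is handed in at about 44 s of the 144 s allowed; `close_job` gives no verdict, so the results below are my own checks.

- **Bar:** I lifted it straight out of the brackets and released it in both cradles before moving any tin. Its middle came out within about 2–4 mm of the rest's middle in both the top and scene pictures.
- **Tins:** I set the green, yellow, red and blue tins, in that order, on their coasters. In the last scene picture each matches an overlay of an upright tin centred on its coaster, to about 1–2 mm. At set-down the contact force stayed below about 8 N.
- **Bystanders:** In the last pictures the jar and the mug stand where they were, and the gripper is open and well clear of everything.
- **Disagreements:** The top and scene cameras differed by up to about 2 mm on coaster positions. The automatic lid-circle fit failed on the final pictures because each lid merges with its same-coloured coaster, so the tin check rests on the overlay. The tool also drifted to about 0.05 rad of tilt over the job, with no visible effect on the released tins.

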